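# Load the bench shaker and tag it

### The arm

A 6-joint arm with a two-finger parallel gripper is mounted at the origin on the work surface. World frame = base frame: x ahead of the robot, y to its left, z up, the work surface at z = 0. Lengths are in m, angles in degrees, forces in N, time in s.
With the tool pointing down it reaches from about 0.4 to 0.825 m from the base axis. Payload 7 kg.
Tool frame: the origin (TCP) lies on the centre line of the jaws, within the pads' length; the fingertips stand 8 mm ahead of it and the grasp point (between the pads) lies 11 mm behind it; z points along the fingers, y is the line along which they close (so a half turn about z gives the same grasp; the last joint's range is limited). The gripper opens to 88 mm and grips with 3 to 60 N. Pads are 19 mm wide; open, the fingers measure 130 mm over their backs; the gripper's body (78 mm by 193 mm) begins 47 mm behind the grasp point.
Start: joints at [89.101, 20.546, 0.682, 0, -70.136, -16.507], TCP at [0.202, 0.644, 0.235] pointing down, gripper open.
Joint ranges: [-176.03, 176.03], [-82.01, 121.73], [-58.28, 71.71], [-173.87, 95.51], [-174.79, -0.11], [-173.66, 173.66]. Speed limits (degrees/s): [136.94, 136.94, 172.46, 180, 180, 180].

### API

Orientations are given as [roll, pitch, yaw] about the fixed x, y, z axes, in that order (R = Rz(yaw) Ry(pitch) Rx(roll)).
In Python, from plant import r gives the robot as it stands.
- The arm moves only by the tool carry_out, never from a script. Its argument "targets" is a list of rows, each a list of 6 numbers: the shift along the tool's x, y, z scaled (see below), then the turn, a rotation vector about the tool's x, y, z scaled (see below). A call has 1 to 5 rows; each row shifts and turns the commanded pose from where the row before left it, along the tool's axes as they then stand; what a row does not reach is not made up. The controller multiplies each number of a shift by 0.5 m and each number of a turn by 60 degrees. A row lasts 1/8 s, in which the tool goes at most 62.5 mm and 10.7 degrees, less where a joint would pass 70% of its speed; a pose out of reach is approached as far as the arm can. A call with a number of a shift or a turn outside -1 to 1 is refused whole. A call with a gripper value outside its range is refused whole. "hand" is the opening, from 0 (shut) to 1 (fully open), set as the call begins (left out, the last holds). The fingers move at their own pace and stop on an object; "squeeze" is the grip in N (left out, the last holds). Time passes only in rows, so rows that do not move let the fingers close. It gives the time, the measured TCP pose, the force, the opening and the grip force at its end, in the units of the state.
- r.get_state(): the state, without advancing time (a new reading comes with each control period).
- r.capture(name): name is "scene" or "top"; returns the picture (400x640x3 uint8, red, green, blue); there is no depth.
- r.camera_info(name): a dict with "K" (3x3 intrinsics, pixels), "eye" and "attitude" of the camera in the world. Camera axes: x right, y down, z forward; pixel columns grow to the right and rows downward; lengths in m; the calibration is good to about 2 mm. A picture is of the moment at which its call begins. camera_info takes no time and is no camera call.
- r.close_job(): hands the job in; it is judged then, once.
The state is a dict: "time_s": time; "joints": joint angles; "qd": joint speeds; "joint_torque": joint torques, N m; "tcp_pos": TCP position; "eef_rot": TCP orientation; "contact_force": force on the tool from outside, world axes, zero at the start; "moment": the same for the moment, N m; "gripper_width": finger opening in m; "gripper_force": force on a finger pad.
Only numpy, scipy, OpenCV 4.12 (cv2) and the standard library are available. Lean on these libraries where they do the work, as an engineer would, in place of code of your own. Each camera call takes 0.05 s, during which the arm holds its last target. There are 200 camera calls.

### The job

Load every blue tube rack on the bench into a bay of the shaker: press the bay's sprung pusher back, slip the rack down between pusher and stop lip so that it lies flat on the bay floor and is pressed home against the lip. When all the racks are in, turn all three lock knobs clockwise fully to their end stops, also that of a bay left empty, and then take the run tag from its stand and hang it by its eye on the peg of the post. Leave the other things on the bench alone.

Things in the scene. Friction and masses are not known exactly. Their poses are not given: they have to be found in the camera images.
- bay1 (a point): right-hand (-y) bay: on its floor at the stop lip's inner face, mid-width; x to the rear (away from the robot), z up. A seated rack lies on the floor along x, its centre 55 mm along x from here. The white shaker is fixed, 310 mm wide. In front of the lips is a deck 30 mm high, 100 mm deep, with the lock knobs; behind the bays, 150 to 180 mm from here, a spring housing 105 mm high.
- pusher1 (a joint): Travel (m) of the right-hand (-y) bay's aluminium pusher: 0 at rest, face 95 mm behind the lip's inner face (a rack is 110 long); can be pressed to +x, to 0.035. 3 N at rest plus 0.13 N per mm; springs back when let go. 54 mm wide; the face reaches 4 to 40 mm above the bay floor, higher than the 12 mm lip, so a rack held just above the lip can press it with its end.
- lock1 (a joint): Angle (rad) of the lock knob in front of the right-hand (-y) bay: grows clockwise seen from above, 0 loose, 2.0 the end stop (locked). Starts between 0 and 0.5, stays where left (friction 0.06 N m). Does not act on the pusher.
- lock1_grip (a point): Grip point of that knob, a black bar 56 mm long, 16 wide, 30 tall, on its upright axis, 65 mm in front of the lip's inner face and 63 mm above the table; the bar reaches 15 mm above and below. x lies along the bar and turns with it; at joint 0 it is the bay's x. z up.
- bay2 (a point): middle bay: on its floor at the stop lip's inner face, mid-width; x to the rear (away from the robot), z up. A seated rack lies on the floor along x, its centre 55 mm along x from here. Bay floors are 60 mm above the table. The fixed lip lies 0 to 10 mm in front of here, its top 12 mm above the floor.
- pusher2 (a joint): Travel (m) of the middle bay's aluminium pusher: 0 at rest, face 95 mm behind the lip's inner face (a rack is 110 long); can be pressed to +x, to 0.035. 3 N at rest plus 0.13 N per mm; springs back when let go. 54 mm wide; the face reaches 4 to 40 mm above the bay floor, higher than the 12 mm lip, so a rack held just above the lip can press it with its end.
- lock2 (a joint): Angle (rad) of the lock knob in front of the middle bay: grows clockwise seen from above, 0 loose, 2.0 the end stop (locked). Starts between 0 and 0.5, stays where left (friction 0.06 N m). Does not act on the pusher.
- lock2_grip (a point): Grip point of that knob, a black bar 56 mm long, 16 wide, 30 tall, on its upright axis, 65 mm in front of the lip's inner face and 63 mm above the table; the bar reaches 15 mm above and below. x lies along the bar and turns with it; at joint 0 it is the bay's x. z up.
- bay3 (a point): left-hand (+y) bay: on its floor at the stop lip's inner face, mid-width; x to the rear (away from the robot), z up. A seated rack lies on the floor along x, its centre 55 mm along x from here. Ribs 10 mm high on both sides leave 58 mm width; bays are 95 mm apart.
- pusher3 (a joint): Travel (m) of the left-hand (+y) bay's aluminium pusher: 0 at rest, face 95 mm behind the lip's inner face (a rack is 110 long); can be pressed to +x, to 0.035. 3 N at rest plus 0.13 N per mm; springs back when let go. 54 mm wide; the face reaches 4 to 40 mm above the bay floor, higher than the 12 mm lip, so a rack held just above the lip can press it with its end.
- lock3 (a joint): Angle (rad) of the lock knob in front of the left-hand (+y) bay: grows clockwise seen from above, 0 loose, 2.0 the end stop (locked). Starts between 0 and 0.5, stays where left (friction 0.06 N m). Does not act on the pusher.
- lock3_grip (a point): Grip point of that knob, a black bar 56 mm long, 16 wide, 30 tall, on its upright axis, 65 mm in front of the lip's inner face and 63 mm above the table; the bar reaches 15 mm above and below. x lies along the bar and turns with it; at joint 0 it is the bay's x. z up.
- rack1: Loose blue tube rack full of white-capped tubes, a closed block 110 mm long (x), 50 mm wide (y), 50 mm high (caps stand 3 mm above, look only), 0.14 to 0.28 kg; origin at the centre of its underside, z up. All racks are alike and may go in any bay, either way round; two or three are there.
- rack2: Loose blue tube rack full of white-capped tubes, a closed block 110 mm long (x), 50 mm wide (y), 50 mm high (caps stand 3 mm above, look only), 0.14 to 0.28 kg; origin at the centre of its underside, z up. All racks are alike and may go in any bay, either way round; two or three are there.
- rack3: Loose blue tube rack full of white-capped tubes, a closed block 110 mm long (x), 50 mm wide (y), 50 mm high (caps stand 3 mm above, look only), 0.14 to 0.28 kg; origin at the centre of its underside, z up. All racks are alike and may go in any bay, either way round; two or three are there.
- tag: Aluminium run tag, an upright plate 8 mm thick (x), 60 wide (y), 110 tall (z), 70 g, a square 32 mm eye through it along x. Origin: centre of its lower edge. Solid above the eye (66 to 110 mm up), to pinch from above. Starts upright in a slot of a fixed grey stand (70 mm along tag x, 90 along y, 40 high; slot floor 8 mm above the table: lift 35 mm to clear).
- tag_eye (a point): Centre of the tag's eye, 50 mm above its lower edge; axes as the tag's.
- peg_mid (a point): On the axis of a fixed 10 mm peg, 134 mm above the table; z up, -x towards the peg's tip. Its post (18 mm thick, 135 tall, foot 90 across) stands 40 mm from here on the +x side; the peg's tip, a 16 mm ball, is 35 mm on the -x side. The peg rises 10 degrees to the tip: 127 mm up at the post's axis, 140 mm at the tip.
- reagent: Bystander, to be left alone: amber reagent bottle, 60 mm across, 110 mm tall. Origin: centre of its underside.
- vial: Bystander, to be left alone: small glass jar, 34 mm across, 45 mm tall. Origin: centre of its underside.
- cream_jar: Bystander, to be left alone: white jar with black lid, 60 mm across, 60 mm tall. Origin: centre of its underside.
- pipette: Bystander, to be left alone: blue pipette lying on the bench, about 260 mm long, 26 mm wide, 24 mm high. Origin: centre of its underside (of the handle).

How it is judged (in metres and radians):
On the way, in this order (a step that is already met when the one before it is completed fails the run):
1. all racks present are seated in bays (((x of rack1 in the frame of bay1 between 0.047 and 0.063 m and y of rack1 in the frame of bay1 between -0.009 and 0.009 m and z of rack1 in the frame of bay1 between -0.004 and 0.004 m and angle between rack1's own z axis and vertical below 0.08 rad) or (x of rack1 in the frame of bay2 between 0.047 and 0.063 m and y of rack1 in the frame of bay2 between -0.009 and 0.009 m and z of rack1 in the frame of bay2 between -0.004 and 0.004 m and angle between rack1's own z axis and vertical below 0.08 rad) or (x of rack1 in the frame of bay3 between 0.047 and 0.063 m and y of rack1 in the frame of bay3 between -0.009 and 0.009 m and z of rack1 in the frame of bay3 between -0.004 and 0.004 m and angle between rack1's own z axis and vertical below 0.08 rad)) and ((x of rack2 in the frame of bay1 between 0.047 and 0.063 m and y of rack2 in the frame of bay1 between -0.009 and 0.009 m and z of rack2 in the frame of bay1 between -0.004 and 0.004 m and angle between rack2's own z axis and vertical below 0.08 rad) or (x of rack2 in the frame of bay2 between 0.047 and 0.063 m and y of rack2 in the frame of bay2 between -0.009 and 0.009 m and z of rack2 in the frame of bay2 between -0.004 and 0.004 m and angle between rack2's own z axis and vertical below 0.08 rad) or (x of rack2 in the frame of bay3 between 0.047 and 0.063 m and y of rack2 in the frame of bay3 between -0.009 and 0.009 m and z of rack2 in the frame of bay3 between -0.004 and 0.004 m and angle between rack2's own z axis and vertical below 0.08 rad)) and ((x of rack3 in the frame of bay1 between 0.047 and 0.063 m and y of rack3 in the frame of bay1 between -0.009 and 0.009 m and z of rack3 in the frame of bay1 between -0.004 and 0.004 m and angle between rack3's own z axis and vertical below 0.08 rad) or (x of rack3 in the frame of bay2 between 0.047 and 0.063 m and y of rack3 in the frame of bay2 between -0.009 and 0.009 m and z of rack3 in the frame of bay2 between -0.004 and 0.004 m and angle between rack3's own z axis and vertical below 0.08 rad) or (x of rack3 in the frame of bay3 between 0.047 and 0.063 m and y of rack3 in the frame of bay3 between -0.009 and 0.009 m and z of rack3 in the frame of bay3 between -0.004 and 0.004 m and angle between rack3's own z axis and vertical below 0.08 rad)) and linear speed of each of rack1, rack2, rack3 below 0.02 m/s), for 0.2 s.
2. all three lock knobs are at their end stops (value of joint each of lock1, lock2, lock3 above 1.92 rad), for 0.2 s.
3. the tag hangs on the peg by its eye, let go (x of tag_eye in the frame of peg_mid between -0.034 and 0.034 m and y of tag_eye in the frame of peg_mid between -0.013 and 0.013 m and z of tag_eye in the frame of peg_mid between -0.024 and 0 m and angle between tag's own z axis and vertical below 0.35 rad and contact force between the fingers and tag below 0.05 N), for 0.2 s.
At the end, for the whole second after the job is handed in: Racks flat on bay floors (4 mm in height, 9 mm sideways), centre 47 to 63 mm behind the lip's inner face; lock knobs past 1.92 rad; tag's eye 0 to 24 mm below peg_mid, within 13 mm sideways and 34 mm along the peg, tilt under 0.35 rad; all released and at rest (all of step 1 and all of step 2 and all of step 3 and linear speed of tag below 0.05 m/s); the robot touches nothing.
It fails at once if a bystander is shoved more than 4 cm or knocked over (distance of any of reagent, vial, cream_jar, pipette from where it was at the start of the episode above 0.04 m or angle between any of reagent, vial, cream_jar's own z axis and vertical above 0.6 rad).
Of rack1, rack2, rack3 only 2 to 3 are there at a start; the rules pass over those that are not, and their reading is None.
At some moment in a run one of rack1, rack2, rack3 may be knocked a few centimetres aside while the robot is not near it.
It also fails if it takes over 200 s, if anything falls off the work surface, if the arm or the gripper's body presses on something with over 40 N, if the wrist force passes 120 N, or if a joint passes its speed limit or range.

## Working session

There is one attempt and no reset: what is moved stays moved. The work goes in short steps, Python scripts to look and compute and a tool call to move; the robot and the scene stay as the last step left them, time stands still between calls to the robot, and variables do not carry over. Pictures are saved under pics/ and viewed, at most 14 in all, crops included, and the job is handed in when it is done.

Besides the shell and the picture viewer there is one more tool, called after "Emit:" as name(argument=value, ...) on one line, values as JSON. carry_out: Moves the arm, as the interface text tells. Its arguments: {"type":"object","properties":{"targets":{"type":"array","items":{"type":"array","items":{"type":"number","minimum":-1,"maximum":1}}},"hand":{"type":"number"},"squeeze":{"type":"number"}},"required":["targets"]}

```bash
ls; mkdir -p pics
python3 - <<'E'
from plant import r
import cv2
for n in("scene","top"):
    i=r.camera_info(n);print(n,i)
    cv2.imwrite(f"pics/{n}0.png",r.capture(n)[:,:,::-1])
print(r.get_state())
E
```

```text
pics
scene {'K': array([[363.99232819,   0.        , 325.15274576],
       [  0.        , 363.99232819, 200.63008088],
       [  0.        ,   0.        ,   1.        ]]), 'eye': array([ 1.22667966, -0.16710366,  0.75407097]), 'attitude': array([-129.18832021,    1.1400035 ,   76.71854476])}
top {'K': array([[511.78092386,   0.        , 310.45059983],
       [  0.        , 511.78092386, 201.35944599],
       [  0.        ,   0.        ,   1.        ]]), 'eye': array([ 0.24385323, -0.0185922 ,  1.78753777]), 'attitude': array([-172.496611  ,    0.67031699,  -90.38883353])}
{'time_s': 0.1, 'joints': array([ 8.91003618e+01,  2.05847853e+01,  6.41204440e-01, -1.72779655e-02,
       -7.01335632e+01, -1.65072938e+01]), 'qd': array([-0.01474671, -0.05495689,  0.29994432,  0.01478398,  0.00643987,
        0.07184536]), 'joint_torque': array([-1.74645062e-03, -5.84163702e+01,  2.93747020e+01,  7.01543212e+00,
        1.01817143e-02, -5.15695569e-05]), 'tcp_pos': array([0.20182679, 0.64370833, 0.2337631 ]), 'eef_rot': array([ 1.79921420e+02, -6.34737527e-03, -1.74128101e+01]), 'contact_force': array([0.22074528, 0.27842125, 0.10040468]), 'moment': array([-0.04845577,  0.00698691,  0.02036503]), 'gripper_force': 0.0, 'gripper_width': 0.08741549772498004}
```

View pics/scene0.png

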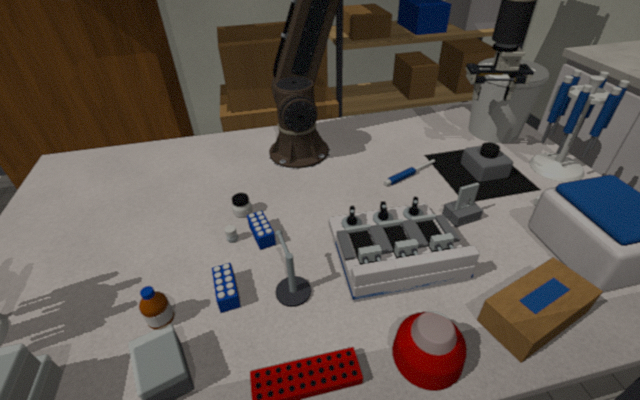

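View pics/top0.png

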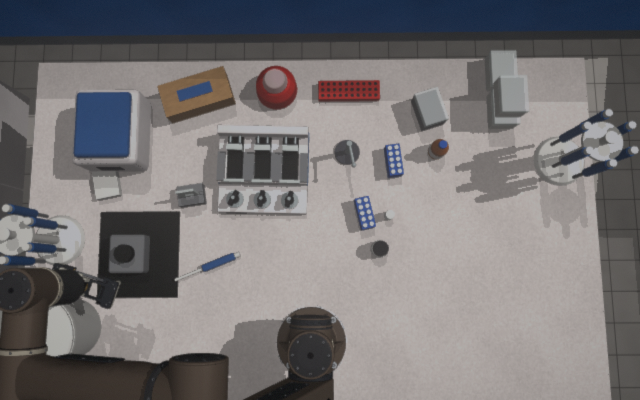

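The top view shows two racks at (394,160) and (365,213), the shaker at about (263,170), the knobs at row 199, the tag stand at (187,196), and the post at (347,152). The small vial is beside a rack at (389,215). I'll take enlarged crops and masks next.

```bash
cat > h.py <<'E'
import numpy as np, cv2
from plant import r
from scipy.spatial.transform import Rotation as Ro
def cam(n):
    i=r.camera_info(n); return i["K"],i["eye"],Ro.from_euler("xyz",i["attitude"],degrees=True).as_matrix()
def ray(n,p):
    K,e,R=cam(n); return e,R@np.linalg.solve(K,[p[0],p[1],1.])
def onz(n,p,z):
    e,d=ray(n,p); return e+d*(z-e[2])/d[2]
def proj(n,X):
    K,e,R=cam(n); c=(np.asarray(X,float)-e)@R; c=c@K.T; return c[...,:2]/c[...,2:]
def tri(p,q): # scene pixel, top pixel
    e1,d1=ray("scene",p); e2,d2=ray("top",q)
    t=np.linalg.lstsq(np.c_[d1,-d2],e2-e1,rcond=None)[0]
    a=e1+d1*t[0];b=e2+d2*t[1]; return (a+b)/2,np.linalg.norm(a-b)
def crop(img,x0,y0,w,h,s,f): cv2.imwrite(f,cv2.resize(img[y0:y0+h,x0:x0+w,::-1],None,fx=s,fy=s,interpolation=cv2.INTER_CUBIC))
def racks(img,n,z=0.05):
    hsv=cv2.cvtColor(img,cv2.COLOR_RGB2HSV)
    m=cv2.inRange(hsv,(105,110,40),(125,255,255)); m=cv2.morphologyEx(m,cv2.MORPH_CLOSE,np.ones((5,5)))
    out=[]
    for c in cv2.findContours(m,0,2)[0]:
        if cv2.contourArea(c)<60: continue
        out.append((cv2.contourArea(c),cv2.minAreaRect(c)))
    return out
E
python3 - <<'E'
from h import *
t=r.capture("top");s=r.capture("scene")
for a,b in racks(t,"top"):
    P=np.array([onz("top",p,.05) for p in cv2.boxPoints(b)]);print(a,b,P[:,:2].round(3).tolist())
crop(t,165,110,300,160,2.66,"pics/c1.png")
crop(s,120,160,380,160,2.1,"pics/c2.png")
E
```

```text
159.0 ((20.0, 260.0), (8.0, 28.0), 90.0) [[0.294, 1.037], [0.293, 0.941], [0.266, 0.939], [0.267, 1.035]]
152.0 ((217.8793182373047, 261.9482421875), (5.756555557250977, 32.86807632446289), 68.19859313964844) [[0.258, 0.369], [0.298, 0.267], [0.28, 0.259], [0.24, 0.362]]
125.5 ((42.90609359741211, 247.31472778320312), (24.366491317749023, 7.053458213806152), 4.085616588592529) [[0.314, 0.954], [0.338, 0.954], [0.331, 0.87], [0.307, 0.871]]
247.5 ((32.44813537597656, 217.68051147460938), (48.099483489990234, 14.120113372802734), 30.068584442138672) [[0.446, 1.04], [0.488, 1.019], [0.403, 0.87], [0.362, 0.891]]
373.5 ((364.9705810546875, 212.38238525390625), (30.802024841308594, 13.824528694152832), 75.96376037597656) [[0.479, -0.151], [0.491, -0.197], [0.388, -0.22], [0.377, -0.174]]
360.0 ((394.02996826171875, 159.70999145507812), (29.9813289642334, 13.435029029846191), 81.8698959350586) [[0.665, -0.261], [0.671, -0.307], [0.567, -0.318], [0.56, -0.272]]
3257.5 ((101.99999237060547, 123.99999237060547), (53.95317840576172, 64.11103820800781), 2.385944128036499) [[0.643, 0.824], [0.875, 0.827], [0.864, 0.635], [0.633, 0.635]]
282.0 ((194.08258056640625, 90.77523803710938), (9.769829750061035, 33.236572265625), 73.3007583618164) [[0.871, 0.47], [0.905, 0.358], [0.87, 0.347], [0.836, 0.459]]
20578.5 ((319.5, 18.0), (36.0, 639.0), 90.0) [[1.221, 1.125], [1.191, -1.182], [1.055, -1.17], [1.083, 1.115]]
```

View pics/c1.png

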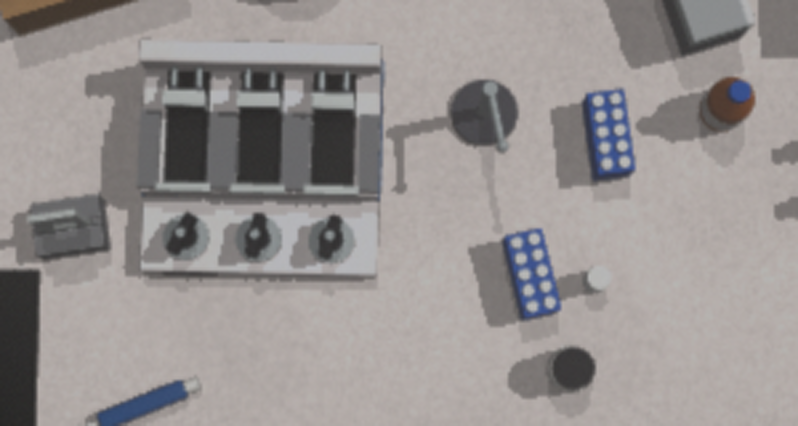

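View pics/c2.png

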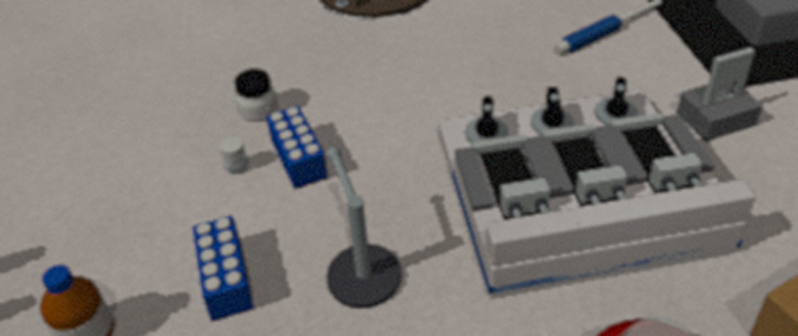

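The crops show three bays with black floors, knobs near u 183/258/332 at v 235, post top at (490,88) with the peg tip toward the robot at (503,147), and the tag plate at (28–75, 217). Now I'll measure these accurately.

Run:
```python
from h import *
t=np.mean([r.capture("top").astype(float) for _ in range(4)],0).astype(np.uint8)
s=np.mean([r.capture("scene").astype(float) for _ in range(4)],0).astype(np.uint8)
cv2.imwrite("pics/tavg.png",t[:,:,::-1]);cv2.imwrite("pics/savg.png",s[:,:,::-1])
print("tip",tri((279.0,233.8),(354.1,165.3)),"post",tri((289,255.2),(349.2,143.1)))
x0,y0=215,120
g=cv2.resize(cv2.cvtColor(t,7)[y0:y0+100,x0:x0+100],None,fx=8,fy=8,interpolation=cv2.INTER_CUBIC)
m=(g<60).astype(np.uint8)
for c in cv2.findContours(m,0,2)[0]:
    if cv2.contourArea(c)<1500: continue
    b=cv2.minAreaRect(c);P=cv2.boxPoints(b)/8-.44+[x0,y0]
    print(cv2.contourArea(c)/64,np.array(b[0])/8+[x0,y0],P.round(1).tolist())
    print("  z.06",[onz("top",p,.06)[:2].round(4).tolist() for p in P])
    print("  ctr z.078",onz("top",P.mean(0),.078)[:2].round(4))
crop(t,170,120,150,100,5.3,"pics/c3.png")
crop(s,320,180,180,130,4.4,"pics/c4.png")
```

```text
tip (array([ 0.5800376 , -0.14368637,  0.13486423]), np.float64(0.0024679541635717708)) post (array([ 0.65487131, -0.12984769,  0.13448436]), np.float64(0.0005231613160051051))
51.8046875 [289.1875 199.125 ] [[284.9, 191.2], [292.6, 191.2], [292.6, 206.2], [284.9, 206.2]]
  z.06 [[0.5073, 0.087], [0.5071, 0.0609], [0.4555, 0.0611], [0.4557, 0.087]]
  ctr z.078 [0.4789 0.073 ]
59.28125 [261.58951187 198.45492554] [[257.0, 205.6], [257.4, 190.2], [265.3, 190.4], [264.9, 205.8]]
  z.06 [[0.4584, 0.1822], [0.5115, 0.1813], [0.5106, 0.1542], [0.4575, 0.1552]]
  ctr z.078 [0.4819 0.1663]
65.6328125 [234.49632454 198.79779816] [[226.8, 202.8], [234.6, 189.9], [241.3, 193.9], [233.5, 206.9]]
  z.06 [[0.4689, 0.2854], [0.5134, 0.2594], [0.4993, 0.2361], [0.4548, 0.2622]]
  ctr z.078 [0.4815 0.2579]
392.359375 [290.17483521 165.08285904] [[281.8, 178.0], [282.4, 150.9], [297.7, 151.2], [297.1, 178.4]]
  z.06 [[0.553, 0.0978], [0.6479, 0.0959], [0.6463, 0.043], [0.5514, 0.0452]]
  ctr z.078 [0.5958 0.0695]
407.390625 [262.5641861  164.43753815] [[254.0, 177.6], [254.6, 150.1], [270.2, 150.4], [
[... 245 characters left out ...]
.2867], [0.6542, 0.2854], [0.6521, 0.2328], [0.5566, 0.2345]]
  ctr z.078 [0.6014 0.2569]
32.0625 [290.625  140.9375] [[287.2, 137.6], [293.2, 137.6], [293.2, 143.4], [287.2, 143.4]]
  z.06 [[0.6951, 0.0791], [0.6949, 0.0584], [0.6741, 0.0584], [0.6743, 0.0792]]
  ctr z.078 [0.68   0.0679]
34.859375 [262.82608032 140.45406723] [[259.3, 143.1], [259.5, 136.7], [265.5, 136.9], [265.3, 143.3]]
  z.06 [[0.6764, 0.1758], [0.6989, 0.1753], [0.698, 0.1544], [0.6755, 0.155]]
  ctr z.078 [0.6826 0.1632]
32.671875 [235.0625 139.75  ] [[231.6, 136.4], [237.7, 136.4], [237.7, 142.2], [231.6, 142.2]]
  z.06 [[0.701, 0.2722], [0.7008, 0.2509], [0.6804, 0.2507], [0.6806, 0.272]]
  ctr z.078 [0.686  0.2585]
```

View pics/c3.png

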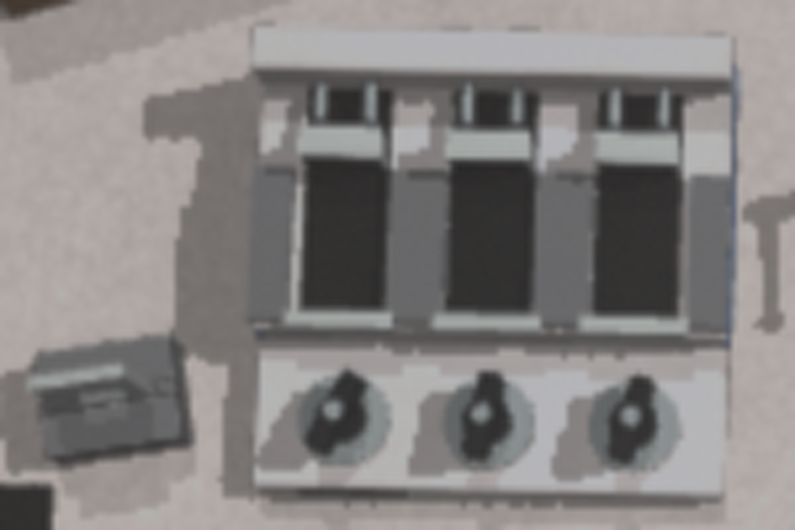

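View pics/c4.png

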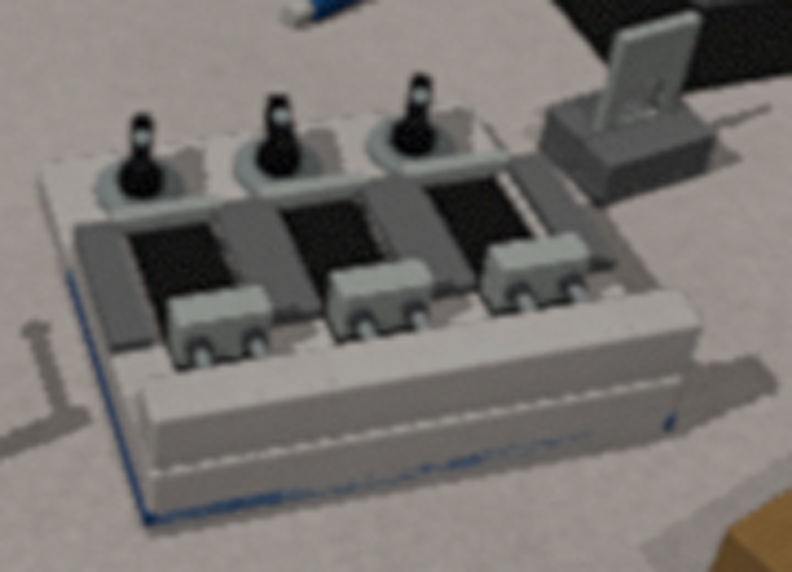

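c3 and c4 show knob bars turned roughly 14°, 11° and 22° clockwise (white dots at (630,415), (481,413) and (334,410)). The tag's top edge runs (28,381)–(122,371) in c3 and (697,13)–(615,25) in c4. I'll triangulate these.

Run:
```python
from h import *
S=lambda u,v:((u+.5)/4.4-.5+320,(v+.5)/4.4-.5+180)
T=lambda u,v:((u+.5)/5.3-.5+170,(v+.5)/5.3-.5+120)
for n,a,b in [("dot1",(143,136),(630,415)),("dot2",(283,117),(481,413)),("dot3",(421,95),(334,410)),
 ("tag+y",(697,14),(28,381)),("tag-y",(617,27),(122,371)),
 ("push1a",(170,297),(682,135)),("push1b",(265,290),(598,131)),("push3a",(487,246),(384,133)),("push3b",(585,238),(302,127)),
 ("lip3 +y",(508,157),(286,314)),("lip1 -y",(112,212),(688,318)),
 ("hous R",(147,388),(732,40)),("hous L",(698,298),(255,28))]:
    X,e=tri(S(*a),T(*b));print(n,X.round(4),round(e,4))
t=cv2.imread("pics/tavg.png");hs=cv2.cvtColor(t,40)
T1=lambda u,v:((u+.5)/2.66-.5+165,(v+.5)/2.66-.5+110)
for n,p,z in [("vial",(599,278),.045),("cream",(573,369),.06),("reag",(740,92),.11),("foot",(484,113),0.005)]:
    print(n,onz("top",T1(*p),z).round(3))
for p in [(55,460),(188,443),(35,357),(180,338)]: print("stand",onz("top",T(*p),.04).round(4))
```

```text
dot1 [0.4812 0.0737 0.08  ] 0.0004
dot2 [0.4835 0.1685 0.0777] 0.001
dot3 [0.4864 0.2629 0.0789] 0.0005
tag+y [0.4999 0.4465 0.1204] 0.0015
tag-y [0.5046 0.3861 0.1249] 0.003
push1a [0.6539 0.0377 0.1165] 0.0025
push1b [0.658  0.091  0.1122] 0.0025
push3a [0.6571 0.225  0.1124] 0.0059
push3b [0.663  0.2797 0.1106] 0.0009
lip3 +y [0.5499 0.2955 0.0714] 0.0003
lip1 -y [0.5435 0.0361 0.079 ] 0.0015
hous R [0.7145 0.0061 0.1195] 0.0018
hous L [0.726  0.3097 0.1181] 0.0001
vial [ 0.427 -0.271  0.045]
cream [ 0.31  -0.233  0.06 ]
reag [ 0.654 -0.445  0.11 ]
foot [ 0.654 -0.129  0.005]
stand [0.4604 0.4506 0.04  ]
stand [0.4709 0.364  0.04  ]
stand [0.5284 0.4655 0.04  ]
stand [0.5402 0.3707 0.04  ]
```

```bash
cat > p.py <<'E'
import sys,math
from h import *
# usage: p.py "x,y,z,yaw[,rows]" ... ; start = state, tool straight down
def plan(wps,start=None):
    s=r.get_state()
    print("now",s["tcp_pos"].round(4),s["eef_rot"].round(2),"F",s["contact_force"].round(1),"w",round(s["gripper_width"],4),"gf",round(s["gripper_force"],1),"t",round(s["time_s"],1))
    x,y,z=s["tcp_pos"];w=s["eef_rot"][2]
    if start: x,y,z,w=start
    for wp in wps:
        X,Y,Z,W=wp[:4]
        dw=(W-w+180)%360-180
        d=math.dist((x,y,z),(X,Y,Z))
        n=int(wp[4]) if len(wp)>4 else max(1,math.ceil(d/.0615),math.ceil(abs(dw)/10.5))
        rows=[]
        for k in range(n,0,-1):
            q=np.array([X-x,Y-y,Z-z])/k; a=math.radians(w);c,s_=math.cos(a),math.sin(a)
            t=[q@[c,s_,0],q@[s_,-c,0],-q[2]]; dd=((W-w+180)%360-180)/k
            v=[round(i/.5,3) for i in t]+[0,0,round(-dd/60,3)]
            rows.append(v)
            t=np.array(v[:3])*.5; x+=c*t[0]+s_*t[1];y+=s_*t[0]-c*t[1];z-=t[2];w-=v[5]*60
        print(n,rows,"->",round(x,4),round(y,4),round(z,4),round(w,1))
if __name__=="__main__":
    plan([tuple(map(float,a.split(","))) for a in sys.argv[1:]])
E
python3 p.py .44,.38,.25,-7 .47,.1,.25,3 .44,-.184,.2,12.7 .439,-.184,.1,12.7 .439,-.184,.03,12.7
```

```text
now [0.2019 0.6441 0.2346] [180.     0.   -17.41] F [ 0.4 -0.9  0.2] w 0.0878 gf 0.0 t 0.6
6 [[np.float64(0.102), np.float64(0.06), np.float64(-0.005), 0, 0, np.float64(-0.029)], [np.float64(0.1), np.float64(0.063), np.float64(-0.005), 0, 0, np.float64(-0.029)], [np.float64(0.098), np.float64(0.066), np.float64(-0.005), 0, 0, np.float64(-0.029)], [np.float64(0.096), np.float64(0.07), np.float64(-0.005), 0, 0, np.float64(-0.029)], [np.float64(0.094), np.float64(0.072), np.float64(-0.005), 0, 0, np.float64(-0.029)], [np.float64(0.092), np.float64(0.075), np.float64(-0.006), 0, 0, np.float64(-0.028)]] -> 0.4399 0.3802 0.2501 -7.0
5 [[np.float64(0.026), np.float64(0.11), np.float64(0.0), 0, 0, np.float64(-0.033)], [np.float64(0.022), np.float64(0.111), np.float64(0.0), 0, 0, np.float64(-0.034)], [np.float64(0.018), np.float64(0.111), np.float64(0.0), 0, 0, np.float64(-0.033)], [np.float64(0.014), np.float64(0.112), np.float64(0.0), 0, 0, np.float64(-0.034)], [np.float64(0.01), np.float64(0.112), np.float64(0.0), 0, 0, np.float64(-0.033)]] -> 0.4702 0.0999 0.2501 3.0
5 [[np.float64(-0.018), np.float64(0.113), np.float64(0.02), 0, 0, np.float64(-0.032)], [np.float64(-0.022), np.float64(0.112), np.float64(0.02), 0, 0, np.float64(-0.032)], [np.float64(-0.025), np.float64(0.111), np.float64(0.02), 0, 0, np.float64(-0.033)], [np.float64(-0.029), np.float64(0.11), np.float64(0.02), 0, 0, np.float64(-0.032)], [np.float64(-0.034), np.float64(0.11), np.float64(0.02), 0, 0, np.float64(-0.033)]] -> 0.4398 -0.1841 0.2001 12.7
2 [[np.float64(-0.001), np.float64(-0.0), np.float64(0.1), 0, 0, np.float64(0.0)], [np.float64(-0.001), np.float64(-0.001), np.float64(0.1), 0, 0, np.float64(0.0)]] -> 0.4387 -0.1838 0.1001 12.7
2 [[np.float64(0.0), np.float64(0.0), np.float64(0.07), 0, 0, np.float64(0.0)], [np.float64(0.0), np.float64(0.0), np.float64(0.07), 0, 0, np.float64(0.0)]] -> 0.4387 -0.1838 0.0301 12.7
```

Emit:
carry_out(targets=[[0.102, 0.06, -0.005, 0, 0, -0.029], [0.1, 0.063, -0.005, 0, 0, -0.029], [0.098, 0.066, -0.005, 0, 0, -0.029], [0.096, 0.07, -0.005, 0, 0, -0.029], [0.094, 0.072, -0.005, 0, 0, -0.029]], hand=0.75)

```text
time_s: 1.23
tcp_pos: [0.4011, 0.4228, 0.2475]
eef_rot: [-180.0, -0.0, -8.6]
contact_force: [-0.0, 1.1, 0.2]
gripper_width: 0.0656
gripper_force: 0.0
```

Emit:
carry_out(targets=[[0.092, 0.075, -0.006, 0, 0, -0.028], [0.026, 0.11, 0, 0, 0, -0.033], [0.022, 0.111, 0, 0, 0, -0.034], [0.018, 0.111, 0, 0, 0, -0.033], [0.014, 0.112, 0, 0, 0, -0.034]])

```text
time_s: 1.85
tcp_pos: [0.4642, 0.154, 0.2504]
eef_rot: [-180.0, -0.0, 1.1]
contact_force: [0.8, 0.1, -0.3]
gripper_width: 0.0658
gripper_force: 0.0
```

Emit:
carry_out(targets=[[0.01, 0.112, 0, 0, 0, -0.033], [-0.018, 0.113, 0.02, 0, 0, -0.032], [-0.022, 0.112, 0.02, 0, 0, -0.032], [-0.025, 0.111, 0.02, 0, 0, -0.033], [-0.029, 0.11, 0.02, 0, 0, -0.032]])

```text
time_s: 2.48
tcp_pos: [0.446, -0.1286, 0.2103]
eef_rot: [180.0, -0.1, 10.8]
contact_force: [1.9, 0.3, 0.7]
gripper_width: 0.0656
gripper_force: 0.0
```

Emit:
carry_out(targets=[[-0.034, 0.11, 0.02, 0, 0, -0.033], [0, 0, 0.05, 0, 0, 0], [0, 0, 0, 0, 0, 0], [0, 0, 0, 0, 0, 0]])

```text
time_s: 2.98
tcp_pos: [0.4404, -0.1838, 0.1759]
eef_rot: [180.0, -0.0, 12.8]
contact_force: [1.0, -0.6, -0.1]
gripper_width: 0.0657
gripper_force: 0.0
```

```bash
sed -i 's/round(i\/.5,3)/round(float(i)\/.5,3)/; s/round(-dd\/60,3)\]/round(float(-dd)\/60,3)]/' p.py
python3 - <<'E'
from h import *
t=r.capture("top");s=r.capture("scene")
print(r.get_state()["tcp_pos"],r.get_state()["eef_rot"])
for a,b in racks(t,"top"):
    if 340<b[0][0]<420 and 140<b[0][1]<240:
        P=np.array([onz("top",p,.05) for p in cv2.boxPoints(b)]);print(a,b,P[:,:2].round(3).tolist())
crop(s,180,130,180,130,4.4,"pics/d1.png")
E
```

```text
[ 0.44074769 -0.18349492  0.1762003 ] [ 1.79963341e+02 -9.80307694e-02  1.28082859e+01]
129.5 ((367.0384826660156, 221.69229125976562), (11.96308422088623, 14.31647777557373), 78.69007110595703) [[0.417, -0.164], [0.426, -0.212], [0.386, -0.219], [0.377, -0.172]]
246.5 ((393.719970703125, 158.0399932861328), (28.00143051147461, 13.57645034790039), 81.8698959350586) [[0.667, -0.26], [0.674, -0.307], [0.576, -0.317], [0.57, -0.271]]
```

View pics/d1.png

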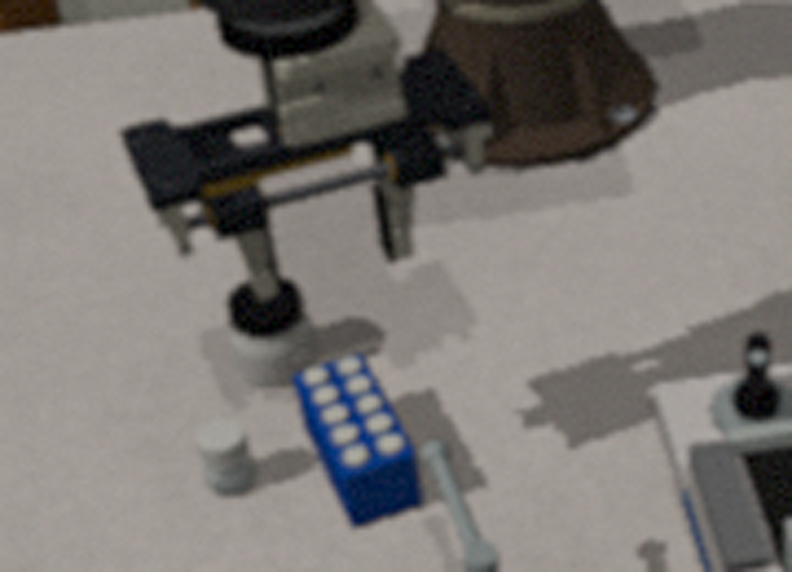

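The image shows the gripper above rack A, square to it. The vial at (225,455) stands clear of the left finger's path.

Emit:
carry_out(targets=[[0, 0, 0.1, 0, 0, 0], [0, 0, 0.1, 0, 0, 0], [0, 0, 0.05, 0, 0, 0], [0, 0, 0.042, 0, 0, 0], [0, 0, 0, 0, 0, 0]])

```text
time_s: 3.7
tcp_pos: [0.4396, -0.1835, 0.0285]
eef_rot: [-180.0, 0.1, 12.8]
contact_force: [-0.5, 0.0, 0.6]
gripper_width: 0.0658
gripper_force: 0.0
```

Emit:
carry_out(targets=[[0, 0, 0, 0, 0, 0], [0, 0, 0, 0, 0, 0], [0, 0, 0, 0, 0, 0], [0, 0, 0, 0, 0, 0]], hand=0, squeeze=30)

```text
time_s: 4.2
tcp_pos: [0.4409, -0.1841, 0.0303]
eef_rot: [180.0, -0.1, 12.7]
contact_force: [-0.5, 2.5, 6.8]
gripper_width: 0.0499
gripper_force: 30.0
```

Emit:
carry_out(targets=[[0, 0, -0.06, 0, 0, 0], [0, 0, -0.12, 0, 0, 0], [0, 0, -0.12, 0, 0, 0], [0, 0, -0.04, 0, 0, 0], [0, 0, 0, 0, 0, 0]])

```text
time_s: 4.82
tcp_pos: [0.4405, -0.1841, 0.2009]
eef_rot: [180.0, -0.2, 12.7]
contact_force: [-0.1, -0.1, -2.3]
gripper_width: 0.0497
gripper_force: 30.0
```

```bash
python3 - <<'E'
from h import *
t=r.capture("top");s=r.capture("scene")
print(r.get_state()["tcp_pos"],r.get_state()["eef_rot"])
crop(s,180,110,200,150,4,"pics/d2.png")
E
python3 p.py .47,-.1,.21,5 .585,.1663,.21,-1.5 .585,.1663,.107,-1.5
```

```text
[ 0.43899281 -0.18391802  0.19820344] [-1.79952531e+02  4.30805725e-02  1.26883231e+01]
now [ 0.439  -0.1839  0.1982] [-1.7995e+02  4.0000e-02  1.2690e+01] F [-0.4 -0.3 -2.7] w 0.05 gf 30.0 t 4.9
2 [[0.049, -0.075, -0.012, 0, 0, 0.064], [0.043, -0.078, -0.012, 0, 0, 0.064]] -> 0.4699 -0.1001 0.2102 5.0
5 [[0.055, -0.102, 0.0, 0, 0, 0.022], [0.053, -0.103, 0.0, 0, 0, 0.022], [0.05, -0.105, 0.0, 0, 0, 0.021], [0.048, -0.106, 0.0, 0, 0, 0.022], [0.046, -0.106, 0.0, 0, 0, 0.021]] -> 0.585 0.1661 0.2102 -1.5
2 [[0.0, -0.0, 0.103, 0, 0, 0.0], [0.0, -0.0, 0.103, 0, 0, 0.0]] -> 0.585 0.1661 0.1072 -1.5
```

View pics/d2.png

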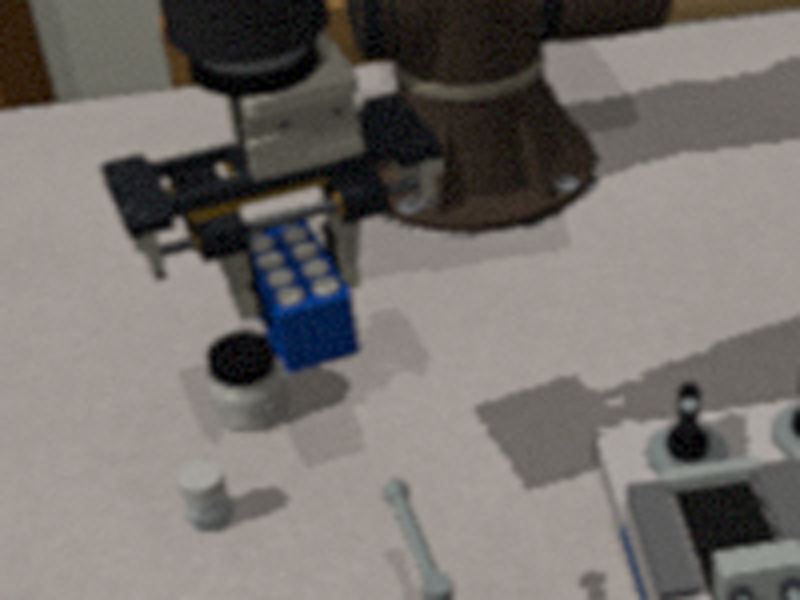

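Rack A is held level between the fingers. Its lower rear corners are at (290,368) and (356,350).

Run:
```python
from h import *
P=[onz("scene",((u+.5)/4-.5+180,(v+.5)/4-.5+110),.168) for u,v in [(290,368),(356,350),(280,308),(351,290)]]
P[2:]=[onz("scene",((u+.5)/4-.5+180,(v+.5)/4-.5+110),.218) for u,v in [(280,308),(351,290)]]
a=np.radians(12.7)
for p in P: d=p[:2]-[.439,-.184]; print(d@[np.cos(a),np.sin(a)],d@[-np.sin(a),np.cos(a)])
```

```text
0.038373338717934025 -0.01978584827239324
0.04030798797113172 0.023954750682261113
0.04152814599395624 -0.019541397741483616
0.043971528929054 0.025608556489323635
```

Emit:
carry_out(targets=[[0.049, -0.075, -0.012, 0, 0, 0.064], [0.043, -0.078, -0.012, 0, 0, 0.064], [0.055, -0.102, 0, 0, 0, 0.022], [0.053, -0.103, 0, 0, 0, 0.022], [0.05, -0.105, 0, 0, 0, 0.021]])

```text
time_s: 5.55
tcp_pos: [0.5391, 0.0611, 0.2091]
eef_rot: [179.9, 0.2, 1.1]
contact_force: [0.8, 0.2, -2.2]
gripper_width: 0.0498
gripper_force: 30.0
```

Emit:
carry_out(targets=[[0.048, -0.106, 0, 0, 0, 0.022], [0.036, -0.106, 0, 0, 0, 0.021], [0, 0, 0, 0, 0, 0], [0, 0, 0, 0, 0, 0]])

```text
time_s: 6.05
tcp_pos: [0.5796, 0.1657, 0.2087]
eef_rot: [179.9, 0.2, -1.4]
contact_force: [0.1, 0.3, -2.1]
gripper_width: 0.0498
gripper_force: 30.0
```

```bash
python3 p.py .577,.1665,.106,-1.5
```

```text
now [0.5796 0.1657 0.2087] [179.87   0.21  -1.41] F [ 0.1  0.3 -2.1] w 0.0498 gf 30.0 t 6.0
2 [[-0.003, -0.001, 0.103, 0, 0, 0.001], [-0.002, -0.001, 0.102, 0, 0, 0.0]] -> 0.5772 0.1667 0.1062 -1.5
```

Emit:
carry_out(targets=[[0.016, -0.001, 0.08, 0, 0, 0.001], [0, 0, 0.08, 0, 0, 0], [0, 0, 0.04, 0, 0, 0], [0, 0, 0, 0, 0, 0], [0, 0, 0, 0, 0, 0]])

```text
time_s: 6.68
tcp_pos: [0.5891, 0.1657, 0.112]
eef_rot: [-180.0, -0.1, -1.5]
contact_force: [0.6, 0.3, -1.4]
gripper_width: 0.0498
gripper_force: 30.0
```

Run:
```python
from h import *
t=r.capture("top");s=r.capture("scene")
print(r.get_state()["tcp_pos"],r.get_state()["contact_force"])
crop(s,320,150,200,150,4,"pics/d3.png")
```

```text
[0.58930944 0.1662515  0.11244087] [ 0.60200013 -0.87698153 -1.88380163]
```

View pics/d3.png

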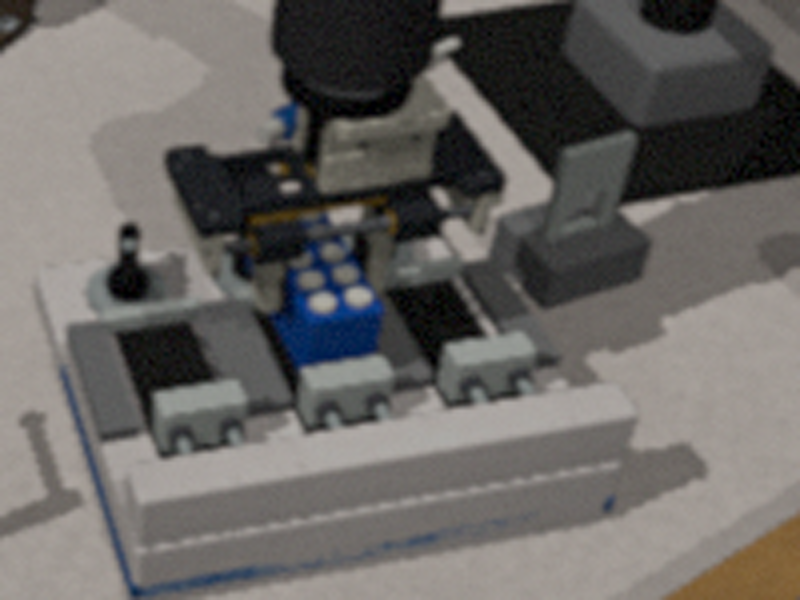

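The rack is in front of pusher 2 with a small gap and centred in the bay. I'll lower slightly and push to feel for contact.

Emit:
carry_out(targets=[[0, 0, 0.008, 0, 0, 0], [0.01, 0, 0, 0, 0, 0], [0, 0, 0, 0, 0, 0], [0, 0, 0, 0, 0, 0]])

```text
time_s: 7.28
tcp_pos: [0.5937, 0.1661, 0.107]
eef_rot: [180.0, 0.0, -1.5]
contact_force: [-0.6, 0.0, -1.2]
gripper_width: 0.0501
gripper_force: 30.0
```

Emit:
carry_out(targets=[[0.01, 0, 0, 0, 0, 0], [0, 0, 0, 0, 0, 0], [0, 0, 0, 0, 0, 0]])

```text
time_s: 7.65
tcp_pos: [0.5982, 0.1658, 0.1068]
eef_rot: [180.0, 0.1, -1.5]
contact_force: [-3.9, -0.1, -0.4]
gripper_width: 0.05
gripper_force: 30.0
```

Emit:
carry_out(targets=[[0.01, 0, 0, 0, 0, 0], [0, 0, 0, 0, 0, 0], [0, 0, 0, 0, 0, 0]])

```text
time_s: 8.02
tcp_pos: [0.6034, 0.1657, 0.1068]
eef_rot: [180.0, 0.0, -1.5]
contact_force: [-2.8, 0.7, -1.1]
gripper_width: 0.0496
gripper_force: 30.0
```

Emit:
carry_out(targets=[[0.01, 0, 0, 0, 0, 0], [0, 0, 0, 0, 0, 0], [0, 0, 0, 0, 0, 0]])

```text
time_s: 8.4
tcp_pos: [0.6084, 0.1656, 0.1069]
eef_rot: [180.0, 0.0, -1.5]
contact_force: [-4.4, 0.9, -1.3]
gripper_width: 0.0497
gripper_force: 30.0
```

Emit:
carry_out(targets=[[0.02, 0, 0, 0, 0, 0], [0, 0, 0, 0, 0, 0], [0, 0, 0.014, 0, 0, 0], [0, 0, 0.014, 0, 0, 0], [0, 0, 0, 0, 0, 0]])

```text
time_s: 9.02
tcp_pos: [0.6176, 0.1653, 0.0923]
eef_rot: [180.0, 0.1, -1.5]
contact_force: [-5.8, 1.1, -4.2]
gripper_width: 0.0498
gripper_force: 30.0
```

Emit:
carry_out(targets=[[0, 0, 0.005, 0, 0, 0], [0, 0, 0, 0, 0, 0], [0, 0, 0, 0, 0, 0]])

```text
time_s: 9.4
tcp_pos: [0.618, 0.1654, 0.0905]
eef_rot: [180.0, 0.0, -1.5]
contact_force: [-6.2, 0.0, 0.1]
gripper_width: 0.0498
gripper_force: 30.0
```

Now drag it forward to the lip, release, and lift.

Emit:
carry_out(targets=[[-0.008, 0, 0.001, 0, 0, 0], [-0.004, 0, 0, 0, 0, 0], [0, 0, 0, 0, 0, 0], [0, 0, 0, 0, 0, 0]])

```text
time_s: 9.9
tcp_pos: [0.6123, 0.1656, 0.0904]
eef_rot: [180.0, 0.0, -1.5]
contact_force: [-6.5, -0.9, 3.1]
gripper_width: 0.0495
gripper_force: 30.0
```

Emit:
carry_out(targets=[[0, 0, 0, 0, 0, 0], [0, 0, 0, 0, 0, 0], [0, 0, 0, 0, 0, 0], [0, 0, 0, 0, 0, 0]], hand=0.75)

```text
time_s: 10.4
tcp_pos: [0.6129, 0.1657, 0.0901]
eef_rot: [-180.0, -0.0, -1.5]
contact_force: [1.0, -0.1, 0.3]
gripper_width: 0.0657
gripper_force: 0.0
```

Emit:
carry_out(targets=[[0, 0, -0.04, 0, 0, 0], [0, 0, -0.1, 0, 0, 0], [0, 0, -0.12, 0, 0, 0], [0, 0, 0, 0, 0, 0], [0, 0, 0, 0, 0, 0]])

```text
time_s: 11.02
tcp_pos: [0.6124, 0.1656, 0.2201]
eef_rot: [-180.0, -0.0, -1.5]
contact_force: [0.5, -0.2, -0.9]
gripper_width: 0.0657
gripper_force: 0.0
```

```bash
python3 - <<'E'
from h import *
t=r.capture("top");s=r.capture("scene")
for a,b in racks(t,"top"):
    if 340<b[0][0]<420 and 140<b[0][1]<240:
        P=np.array([onz("top",p,.05) for p in cv2.boxPoints(b)]);print(a,b,P[:,:2].round(3).tolist())
crop(s,200,150,300,170,2.6,"pics/d4.png")
E
python3 p.py .63,.02,.21,3 .616,-.2895,.21,6 .616,-.2895,.03,6
```

```text
332.5 ((394.0780029296875, 159.75721740722656), (29.95526885986328, 13.305004119873047), 81.25383758544922) [[0.664, -0.26], [0.671, -0.306], [0.567, -0.319], [0.56, -0.273]]
now [0.612  0.1653 0.2187] [ 1.7995e+02  1.0000e-01 -1.5100e+00] F [-0.3 -0.1 -0.5] w 0.0656 gf 0.0 t 11.1
3 [[0.015, 0.097, 0.006, 0, 0, -0.025], [0.012, 0.097, 0.006, 0, 0, -0.025], [0.009, 0.097, 0.005, 0, 0, -0.025]] -> 0.63 0.0198 0.2102 3.0
6 [[-0.01, 0.103, 0.0, 0, 0, -0.008], [-0.011, 0.103, 0.0, 0, 0, -0.008], [-0.012, 0.102, 0.0, 0, 0, -0.009], [-0.013, 0.102, 0.0, 0, 0, -0.008], [-0.013, 0.102, 0.0, 0, 0, -0.009], [-0.014, 0.103, 0.0, 0, 0, -0.008]] -> 0.6162 -0.2896 0.2102 6.0
3 [[-0.0, -0.0, 0.12, 0, 0, -0.0], [-0.0, -0.0, 0.12, 0, 0, -0.0], [-0.0, -0.0, 0.12, 0, 0, -0.0]] -> 0.6162 -0.2896 0.0302 6.0
```

View pics/d4.png

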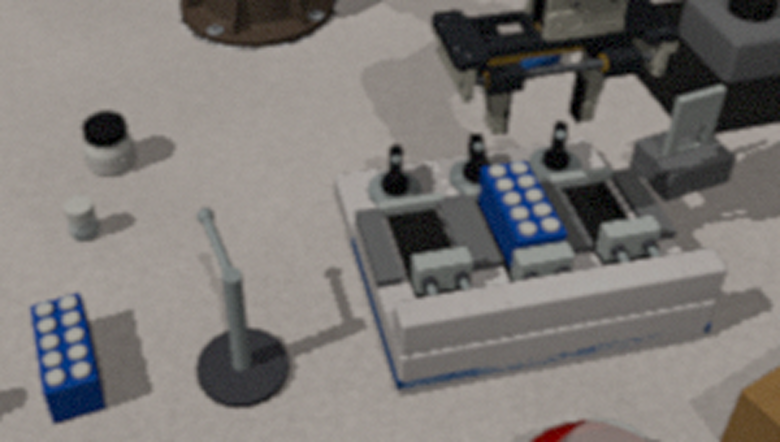

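Rack A sits flat in bay 2, and rack B hasn't moved. Next I go to rack B.

Emit:
carry_out(targets=[[0.015, 0.097, 0.006, 0, 0, -0.025], [0.012, 0.097, 0.006, 0, 0, -0.025], [0.009, 0.097, 0.005, 0, 0, -0.025], [-0.01, 0.103, 0, 0, 0, -0.008], [-0.011, 0.103, 0, 0, 0, -0.008]])

```text
time_s: 11.75
tcp_pos: [0.6252, -0.085, 0.2099]
eef_rot: [180.0, 0.2, 4.0]
contact_force: [0.7, 0.8, -0.1]
gripper_width: 0.0658
gripper_force: 0.0
```

Emit:
carry_out(targets=[[-0.012, 0.102, 0, 0, 0, -0.009], [-0.013, 0.102, 0, 0, 0, -0.008], [-0.013, 0.102, 0, 0, 0, -0.009], [-0.014, 0.103, 0, 0, 0, -0.016], [0, 0, 0, 0, 0, 0]])

```text
time_s: 12.38
tcp_pos: [0.6155, -0.2926, 0.2092]
eef_rot: [-180.0, 0.2, 6.2]
contact_force: [-0.2, 0.7, -0.2]
gripper_width: 0.066
gripper_force: 0.0
```

```bash
python3 - <<'E'
from h import *
t=r.capture("top");s=r.capture("scene")
for n,i in (("top",t),("scene",s)):
  for a,b in racks(i,n):
    if a>100 and (n=="scene" or (340<b[0][0]<420 and 140<b[0][1]<240)):
        print(n,a,b)
E
python3 p.py .616,-.2895,.03,6.4
```

```text
top 183.0 ((394.729736328125, 165.87838745117188), (17.755090713500977, 13.97391414642334), 80.53767395019531)
scene 111.0 ((147.0, 292.5), (11.0, 12.0), 90.0)
scene 736.0 ((544.3846435546875, 295.076904296875), (19.414506912231445, 46.040122985839844), 56.3099365234375)
scene 765.0 ((224.9423065185547, 287.2115478515625), (45.89117431640625, 21.768890380859375), 78.69007110595703)
scene 542.0 ((397.9000549316406, 228.800048828125), (38.9075813293457, 25.93838882446289), 63.43495178222656)
scene 3425.0 ((608.975341796875, 200.7294921875), (97.692138671875, 51.85493469238281), 39.80556869506836)
scene 145.5 ((402.1719970703125, 174.9185791015625), (6.754251003265381, 26.446224212646484), 64.65382385253906)
scene 362.0 ((579.0000610351562, 114.0000228881836), (16.994115829467773, 45.615787506103516), 26.56505012512207)
scene 478.0 ((606.8372192382812, 111.10118103027344), (12.696304321289062, 57.91797637939453), 28.393020629882812)
scene 433.5 ((562.25, 98.74998474121094), (13.393256187438965, 52.39126968383789), 23.198589324951172)
scene 1492.0 ((424.0, 16.5), (33.0, 52.0), 90.0)
now [ 0.6162 -0.2899  0.2098] [-1.7995e+02  1.4000e-01  6.3800e+00] F [-0.5  0.1 -0.4] w 0.0659 gf 0.0 t 12.5
3 [[-0.0, -0.0, 0.12, 0, 0, -0.0], [-0.0, -0.0, 0.12, 0, 0, -0.0], [-0.0, -0.001, 0.12, 0, 0, -0.0]] -> 0.6161 -0.2894 0.0298 6.4
```

Emit:
carry_out(targets=[[0, 0, 0.12, 0, 0, 0], [0, 0, 0.12, 0, 0, 0], [0, 0, 0.06, 0, 0, 0], [0, 0, 0.059, 0, 0, 0], [0, 0, 0, 0, 0, 0]])

```text
time_s: 13.1
tcp_pos: [0.6151, -0.2875, 0.0292]
eef_rot: [-179.9, 0.3, 6.5]
contact_force: [0.1, -0.1, 0.1]
gripper_width: 0.0657
gripper_force: 0.0
```

Emit:
carry_out(targets=[[0, 0, 0, 0, 0, 0], [0, 0, 0, 0, 0, 0], [0, 0, 0, 0, 0, 0], [0, 0, 0, 0, 0, 0]], hand=0)

```text
time_s: 13.6
tcp_pos: [0.618, -0.2894, 0.0338]
eef_rot: [180.0, -0.2, 6.5]
contact_force: [0.4, 2.7, 6.5]
gripper_width: 0.0501
gripper_force: 30.0
```

Emit:
carry_out(targets=[[0, 0, -0.06, 0, 0, 0], [0, 0, -0.12, 0, 0, 0], [0, 0, -0.12, 0, 0, 0], [0, 0, -0.08, 0, 0, 0], [0, 0, 0, 0, 0, 0]])

```text
time_s: 14.22
tcp_pos: [0.6184, -0.2899, 0.2268]
eef_rot: [179.9, -0.4, 6.5]
contact_force: [0.3, 0.0, -2.3]
gripper_width: 0.0493
gripper_force: 30.0
```

```bash
python3 p.py .585,.0716,.22,-1.5 .585,.0716,.112,-1.5
```

```text
now [ 0.6184 -0.2899  0.2268] [179.86  -0.4    6.47] F [ 0.3  0.  -2.3] w 0.0493 gf 30.0 t 14.2
6 [[0.003, -0.121, 0.002, 0, 0, 0.022], [-0.0, -0.121, 0.002, 0, 0, 0.022], [-0.003, -0.121, 0.002, 0, 0, 0.022], [-0.006, -0.121, 0.003, 0, 0, 0.022], [-0.009, -0.121, 0.002, 0, 0, 0.022], [-0.012, -0.12, 0.003, 0, 0, 0.023]] -> 0.5848 0.0716 0.2198 -1.5
2 [[0.0, 0.0, 0.108, 0, 0, -0.0], [0.0, 0.0, 0.108, 0, 0, -0.0]] -> 0.5848 0.0716 0.1118 -1.5
```

Emit:
carry_out(targets=[[0.003, -0.121, 0.002, 0, 0, 0.022], [0, -0.121, 0.002, 0, 0, 0.022], [-0.003, -0.121, 0.002, 0, 0, 0.022], [-0.007, -0.121, 0.003, 0, 0, 0.022], [-0.011, -0.121, 0.002, 0, 0, 0.022]])

```text
time_s: 14.85
tcp_pos: [0.5864, 0.0138, 0.2154]
eef_rot: [180.0, 0.1, -0.2]
contact_force: [2.0, 0.6, -1.5]
gripper_width: 0.05
gripper_force: 30.0
```

Emit:
carry_out(targets=[[-0.018, -0.12, 0.003, 0, 0, 0.023], [0, 0, 0, 0, 0, 0], [0, 0, 0.1, 0, 0, 0], [0, 0, 0.08, 0, 0, 0], [0, 0, 0, 0, 0, 0]])

```text
time_s: 15.48
tcp_pos: [0.576, 0.0705, 0.1215]
eef_rot: [179.8, 0.4, -1.6]
contact_force: [-0.3, -0.1, -0.8]
gripper_width: 0.0499
gripper_force: 30.0
```

```bash
python3 p.py .581,.0714,.1105,-1.5
```

```text
now [0.576  0.0705 0.1215] [179.83   0.43  -1.57] F [-0.3 -0.1 -0.8] w 0.0499 gf 30.0 t 15.5
1 [[0.01, -0.002, 0.022, 0, 0, -0.001]] -> 0.581 0.0714 0.1105 -1.5
```

Emit:
carry_out(targets=[[0.01, -0.002, 0.022, 0, 0, 0], [0, 0, 0, 0, 0, 0], [0, 0, 0, 0, 0, 0]])

```text
time_s: 15.85
tcp_pos: [0.5846, 0.0731, 0.1151]
eef_rot: [-180.0, -0.1, -1.5]
contact_force: [-0.2, -0.2, -2.0]
gripper_width: 0.0499
gripper_force: 30.0
```

Emit:
carry_out(targets=[[0.01, 0, 0, 0, 0, 0], [0, 0, 0, 0, 0, 0], [0, 0, 0, 0, 0, 0]])

```text
time_s: 16.23
tcp_pos: [0.5885, 0.0728, 0.1141]
eef_rot: [180.0, 0.0, -1.5]
contact_force: [-3.0, 0.4, -0.4]
gripper_width: 0.05
gripper_force: 30.0
```

Emit:
carry_out(targets=[[0.01, 0, 0, 0, 0, 0], [0, 0, 0, 0, 0, 0], [0, 0, 0, 0, 0, 0]])

```text
time_s: 16.6
tcp_pos: [0.5937, 0.0727, 0.1139]
eef_rot: [180.0, 0.0, -1.5]
contact_force: [-4.2, -0.2, -0.1]
gripper_width: 0.05
gripper_force: 30.0
```

Emit:
carry_out(targets=[[0.01, 0, 0, 0, 0, 0], [0, 0, 0, 0, 0, 0], [0, 0, 0, 0, 0, 0]])

```text
time_s: 16.98
tcp_pos: [0.5986, 0.0725, 0.1139]
eef_rot: [180.0, 0.0, -1.5]
contact_force: [-5.7, -1.4, 0.8]
gripper_width: 0.0498
gripper_force: 30.0
```

Emit:
carry_out(targets=[[0.022, 0.002, 0, 0, 0, 0], [0, 0, 0, 0, 0, 0], [0, 0, 0.016, 0, 0, 0], [0, 0, 0.02, 0, 0, 0], [0, 0, 0, 0, 0, 0]])

```text
time_s: 17.6
tcp_pos: [0.6083, 0.0711, 0.0948]
eef_rot: [180.0, 0.2, -1.5]
contact_force: [-5.7, 0.4, -4.2]
gripper_width: 0.0498
gripper_force: 30.0
```

Emit:
carry_out(targets=[[0, 0, 0.004, 0, 0, 0], [0, 0, 0, 0, 0, 0], [0, 0, 0, 0, 0, 0]])

```text
time_s: 17.98
tcp_pos: [0.609, 0.0711, 0.0939]
eef_rot: [180.0, 0.1, -1.5]
contact_force: [-6.1, 0.6, 0.3]
gripper_width: 0.0493
gripper_force: 30.0
```

Emit:
carry_out(targets=[[0, 0, 0.004, 0, 0, 0], [0, 0, 0, 0, 0, 0], [0, 0, 0, 0, 0, 0]])

```text
time_s: 18.35
tcp_pos: [0.6092, 0.0712, 0.0938]
eef_rot: [180.0, -0.0, -1.5]
contact_force: [-12.3, 0.0, 14.3]
gripper_width: 0.0496
gripper_force: 30.0
```

It's on the floor: grip offset 0.0338 puts the bottom at 0.060.

Emit:
carry_out(targets=[[-0.008, 0, -0.003, 0, 0, 0], [-0.006, 0, 0, 0, 0, 0], [0, 0, 0, 0, 0, 0], [0, 0, 0, 0, 0, 0]])

```text
time_s: 18.85
tcp_pos: [0.6023, 0.0713, 0.0939]
eef_rot: [180.0, 0.0, -1.5]
contact_force: [-7.0, -1.0, 2.4]
gripper_width: 0.05
gripper_force: 30.0
```

Emit:
carry_out(targets=[[0, 0, 0, 0, 0, 0], [0, 0, 0, 0, 0, 0], [0, 0, 0, 0, 0, 0], [0, 0, 0, 0, 0, 0]], hand=0.75)

```text
time_s: 19.35
tcp_pos: [0.6031, 0.0716, 0.0937]
eef_rot: [-180.0, -0.0, -1.5]
contact_force: [0.0, 0.3, 0.3]
gripper_width: 0.0659
gripper_force: 0.0
```

Emit:
carry_out(targets=[[0, 0, -0.04, 0, 0, 0], [0, 0, -0.1, 0, 0, 0], [-0.1, 0, -0.02, 0, 0, 0.05], [-0.1, 0, 0, 0, 0, 0.05], [-0.06, 0, 0, 0, 0, 0.11]])

```text
time_s: 19.98
tcp_pos: [0.4714, 0.0805, 0.1738]
eef_rot: [-180.0, -0.0, -14.3]
contact_force: [0.4, 0.5, 0.2]
gripper_width: 0.0655
gripper_force: 0.0
```

```bash
python3 - <<'E'
from h import *
s=r.capture("scene")
crop(s,320,150,180,135,4.4,"pics/d5.png")
E
python3 p.py .4812,.0737,.17,-15 .4812,.0737,.054,-15
```

```text
now [0.4688 0.0802 0.1738] [-1.7994e+02  4.0000e-02 -1.4690e+01] F [-5.  -1.1 -2. ] w 0.0656 gf 0.0 t 20.0
1 [[0.027, 0.006, 0.008, 0, 0, 0.005]] -> 0.4811 0.0739 0.1698 -15.0
2 [[0.0, 0.0, 0.116, 0, 0, 0.0], [0.0, 0.0, 0.116, 0, 0, 0.0]] -> 0.4811 0.0739 0.0538 -15.0
```

View pics/d5.png

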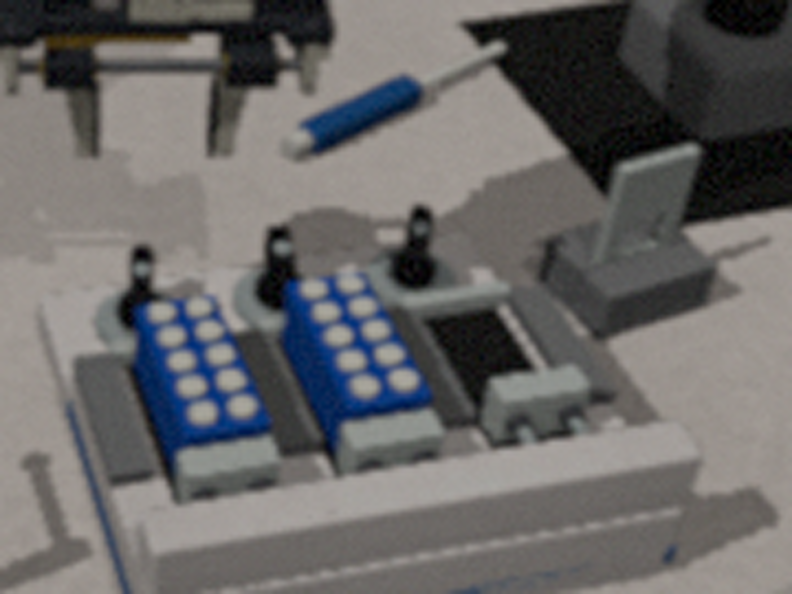

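Both racks are seated flat in bays 1 and 2. Next is knob 1: grip and turn.

Emit:
carry_out(targets=[[0.025, 0.013, 0.008, 0, 0, 0], [0, 0, 0, 0, 0, 0], [0, 0, 0.1, 0, 0, 0], [0, 0, 0.08, 0, 0, 0], [0, 0, 0, 0, 0, 0]], hand=0.5)

```text
time_s: 20.65
tcp_pos: [0.4823, 0.07, 0.0769]
eef_rot: [179.7, 0.3, -14.2]
contact_force: [-0.1, 0.1, 0.5]
gripper_width: 0.044
gripper_force: 0.0
```

```bash
python3 - <<'E'
from h import *
s=r.capture("scene");crop(s,300,150,120,90,6.6,"pics/d6.png")
E
python3 p.py .481,.0737,.063,-15
```

```text
now [0.4838 0.0707 0.0789] [ 1.7985e+02  1.2000e-01 -1.4120e+01] F [ 0.4 -0.5  1. ] w 0.0438 gf 0.0 t 20.7
1 [[-0.007, -0.004, 0.032, 0, 0, 0.015]] -> 0.4808 0.0735 0.0629 -15.0
```

View pics/d6.png

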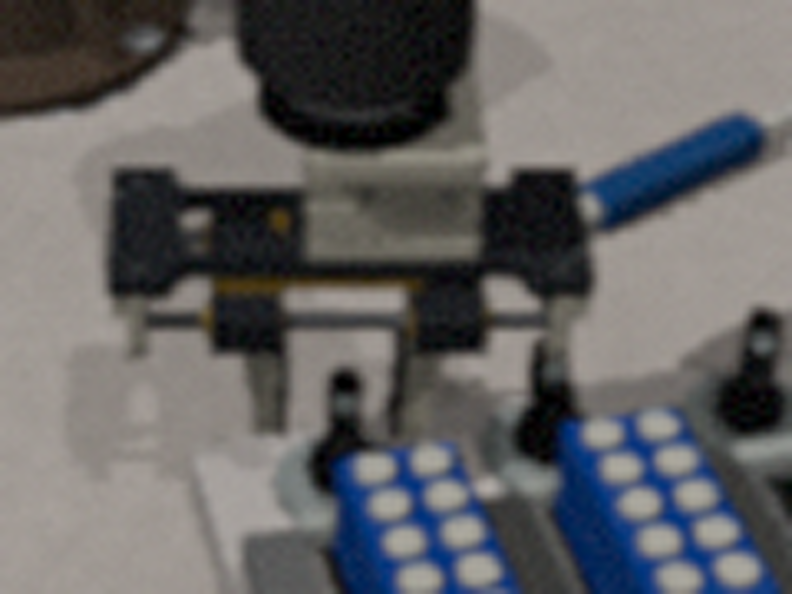

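The fingers straddle knob 1's bar, at (265,420) and (400,420) around the bar top at (345,385).

Emit:
carry_out(targets=[[-0.005, -0.004, 0.03, 0, 0, 0.015], [0, 0, 0, 0, 0, 0], [0, 0, 0, 0, 0, 0]])

```text
time_s: 21.08
tcp_pos: [0.4829, 0.0743, 0.066]
eef_rot: [-179.9, -0.1, -15.0]
contact_force: [-0.4, 0.4, 0.4]
gripper_width: 0.0437
gripper_force: 0.0
```

Emit:
carry_out(targets=[[0, 0, 0, 0, 0, 0], [0, 0, 0, 0, 0, 0], [0, 0, 0, 0, 0, 0], [0, 0, 0, 0, 0, 0]], hand=0)

```text
time_s: 21.58
tcp_pos: [0.4815, 0.0727, 0.0648]
eef_rot: [179.9, 0.0, -15.0]
contact_force: [-0.1, -7.2, 4.8]
gripper_width: 0.0156
gripper_force: 29.8
```

Emit:
carry_out(targets=[[0, 0, 0, 0, 0, 0.15], [0, 0, 0, 0, 0, 0.15], [0, 0, 0, 0, 0, 0.15], [0, 0, 0, 0, 0, 0.15], [0, 0, 0, 0, 0, 0.15]])

```text
time_s: 22.2
tcp_pos: [0.4816, 0.0729, 0.0648]
eef_rot: [179.9, -0.1, -60.3]
contact_force: [0.8, -5.9, 3.9]
gripper_width: 0.0155
gripper_force: 29.8
```

Emit:
carry_out(targets=[[0, 0, 0, 0, 0, 0.15], [0, 0, 0, 0, 0, 0.15], [0, 0, 0, 0, 0, 0.15], [0, 0, 0, 0, 0, 0.15], [0, 0, 0, 0, 0, 0.15]])

```text
time_s: 22.82
tcp_pos: [0.4819, 0.0729, 0.0648]
eef_rot: [-180.0, -0.1, -105.3]
contact_force: [1.7, -7.1, 2.3]
gripper_width: 0.0154
gripper_force: 29.9
```

Emit:
carry_out(targets=[[0, 0, 0, 0, 0, 0.1], [0, 0, 0, 0, 0, 0.1], [0, 0, 0, 0, 0, 0], [0, 0, 0, 0, 0, 0]])

```text
time_s: 23.32
tcp_pos: [0.482, 0.0731, 0.0648]
eef_rot: [-180.0, -0.1, -116.9]
contact_force: [2.0, -5.4, 2.3]
gripper_width: 0.0157
gripper_force: 30.1
```

```bash
python3 -c "
from h import *
s=r.get_state();print(s['eef_rot'],s['tcp_pos'],s['moment'],s['contact_force'],s['gripper_width'])"
```

```text
[-1.79966416e+02 -7.58318049e-02 -1.16936909e+02] [0.48200562 0.07306673 0.06479974] [-1.97113734 -0.71670972  0.41682401] [ 2.03428463 -5.42957419  2.27719619] 0.015734118394661874
```

Emit:
carry_out(targets=[[0, 0, 0, 0, 0, 0.05], [0, 0, 0, 0, 0, 0], [0, 0, 0, 0, 0, 0]])

```text
time_s: 23.7
tcp_pos: [0.4821, 0.0733, 0.0648]
eef_rot: [-180.0, -0.0, -119.9]
contact_force: [1.9, -5.0, 1.3]
gripper_width: 0.0163
gripper_force: 31.1
```

Emit:
carry_out(targets=[[0, 0, 0, 0, 0, -0.04], [0, 0, 0, 0, 0, 0], [0, 0, 0, 0, 0, 0], [0, 0, 0, 0, 0, 0]], hand=0.5)

```text
time_s: 24.2
tcp_pos: [0.4819, 0.074, 0.0645]
eef_rot: [180.0, 0.0, -117.6]
contact_force: [0.3, 0.2, 0.1]
gripper_width: 0.043
gripper_force: 0.0
```

Emit:
carry_out(targets=[[0, 0, -0.1, 0, 0, 0], [0, 0, -0.1, 0, 0, 0], [0, 0, 0, 0, 0, -0.17], [0, 0, 0, 0, 0, -0.17], [0, 0, 0, 0, 0, -0.17]])

```text
time_s: 24.82
tcp_pos: [0.4818, 0.0739, 0.1647]
eef_rot: [-180.0, 0.0, -86.7]
contact_force: [-0.4, -0.4, 0.2]
gripper_width: 0.0441
gripper_force: 0.0
```

Emit:
carry_out(targets=[[0, 0, 0, 0, 0, -0.17], [0, 0, 0, 0, 0, -0.17], [0, 0, 0, 0, 0, -0.17], [0, 0, 0, 0, 0, -0.17], [0, 0, 0, 0, 0, -0.17]])

```text
time_s: 25.45
tcp_pos: [0.4817, 0.0739, 0.1645]
eef_rot: [180.0, 0.0, -35.7]
contact_force: [-0.4, 0.6, 1.3]
gripper_width: 0.0434
gripper_force: 0.0
```

```bash
python3 p.py .4845,.168,.165,-12 .4845,.168,.065,-12
```

```text
now [0.4817 0.0739 0.1645] [ 1.800e+02  1.000e-02 -3.569e+01] F [-0.4  0.6  1.3] w 0.0434 gf 0.0 t 25.4
3 [[-0.035, -0.052, -0.0, 0, 0, -0.132], [-0.028, -0.056, -0.001, 0, 0, -0.131], [-0.019, -0.06, -0.0, 0, 0, -0.132]] -> 0.4846 0.168 0.165 -12.0
2 [[-0.0, -0.0, 0.1, 0, 0, 0.0], [-0.0, -0.0, 0.1, 0, 0, 0.0]] -> 0.4846 0.168 0.065 -12.0
```

Opening grew (16.3 mm) with the extra turn, so knob 1 is at its stop. Now knob 2.

Emit:
carry_out(targets=[[-0.035, -0.052, 0, 0, 0, -0.132], [-0.028, -0.056, 0, 0, 0, -0.131], [-0.019, -0.06, 0, 0, 0, -0.132], [0, 0, 0.1, 0, 0, 0], [0, 0, 0.06, 0, 0, 0]])

```text
time_s: 26.08
tcp_pos: [0.4844, 0.168, 0.0828]
eef_rot: [180.0, 0.1, -12.3]
contact_force: [-0.4, 0.6, -1.0]
gripper_width: 0.0438
gripper_force: 0.0
```

Emit:
carry_out(targets=[[0, 0, 0.04, 0, 0, 0], [0, 0, 0, 0, 0, 0], [0, 0, 0, 0, 0, 0]])

```text
time_s: 26.45
tcp_pos: [0.4858, 0.1682, 0.0653]
eef_rot: [-180.0, -0.0, -12.3]
contact_force: [-0.5, 0.2, 0.6]
gripper_width: 0.0441
gripper_force: 0.0
```

Emit:
carry_out(targets=[[0, 0, 0, 0, 0, 0], [0, 0, 0, 0, 0, 0], [0, 0, 0, 0, 0, 0], [0, 0, 0, 0, 0, 0]], hand=0)

```text
time_s: 26.95
tcp_pos: [0.4853, 0.1674, 0.0649]
eef_rot: [180.0, -0.0, -12.3]
contact_force: [-1.1, -3.9, 5.7]
gripper_width: 0.0157
gripper_force: 30.0
```

Emit:
carry_out(targets=[[0, 0, 0, 0, 0, 0.15], [0, 0, 0, 0, 0, 0.15], [0, 0, 0, 0, 0, 0.15], [0, 0, 0, 0, 0, 0.15], [0, 0, 0, 0, 0, 0.15]])

```text
time_s: 27.58
tcp_pos: [0.485, 0.167, 0.0649]
eef_rot: [179.9, -0.0, -57.6]
contact_force: [-0.5, -4.6, 6.4]
gripper_width: 0.0158
gripper_force: 30.0
```

Emit:
carry_out(targets=[[0, 0, 0, 0, 0, 0.15], [0, 0, 0, 0, 0, 0.15], [0, 0, 0, 0, 0, 0.15], [0, 0, 0, 0, 0, 0.15], [0, 0, 0, 0, 0, 0.15]])

```text
time_s: 28.2
tcp_pos: [0.4845, 0.1669, 0.0649]
eef_rot: [179.9, -0.1, -102.6]
contact_force: [-3.4, -3.6, 8.5]
gripper_width: 0.0157
gripper_force: 30.0
```

Emit:
carry_out(targets=[[0, 0, 0, 0, 0, 0.12], [0, 0, 0, 0, 0, 0.12], [0, 0, 0, 0, 0, 0.04], [0, 0, 0, 0, 0, 0], [0, 0, 0, 0, 0, 0]])

```text
time_s: 28.82
tcp_pos: [0.4845, 0.1672, 0.0649]
eef_rot: [180.0, -0.1, -119.0]
contact_force: [-3.3, -3.5, 8.1]
gripper_width: 0.0163
gripper_force: 30.9
```

```bash
python3 -c "
from h import *
s=r.get_state();print(s['eef_rot'],s['tcp_pos'],s['moment'],s['contact_force'],s['gripper_width'])"
```

```text
[ 1.79980233e+02 -1.12076149e-01 -1.19020997e+02] [0.48449764 0.16716343 0.06490036] [-0.92960555  1.46311354  0.71791519] [-3.33081532 -3.54053102  8.12880482] 0.016277132734702018
```

Emit:
carry_out(targets=[[0, 0, 0, 0, 0, -0.03], [0, 0, 0, 0, 0, 0], [0, 0, 0, 0, 0, 0], [0, 0, 0, 0, 0, 0]], hand=0.5)

```text
time_s: 29.32
tcp_pos: [0.4853, 0.168, 0.0645]
eef_rot: [180.0, -0.0, -117.3]
contact_force: [-0.1, -0.6, 0.5]
gripper_width: 0.043
gripper_force: 0.0
```

Emit:
carry_out(targets=[[0, 0, -0.1, 0, 0, 0], [0, 0, -0.1, 0, 0, 0], [0, 0, 0, 0, 0, -0.17], [0, 0, 0, 0, 0, -0.17], [0, 0, 0, 0, 0, -0.17]])

```text
time_s: 29.95
tcp_pos: [0.4853, 0.1679, 0.1647]
eef_rot: [-180.0, 0.0, -86.4]
contact_force: [0.4, 0.7, -0.3]
gripper_width: 0.044
gripper_force: 0.0
```

Emit:
carry_out(targets=[[0, 0, 0, 0, 0, -0.17], [0, 0, 0, 0, 0, -0.17], [0, 0, 0, 0, 0, -0.17], [0, 0, 0, 0, 0, -0.17]])

```text
time_s: 30.45
tcp_pos: [0.4852, 0.1679, 0.1645]
eef_rot: [180.0, 0.0, -45.6]
contact_force: [-0.0, -0.3, -0.4]
gripper_width: 0.0437
gripper_force: 0.0
```

```bash
python3 - <<'E'
from h import *
t=r.capture("top");crop(t,200,170,120,60,6.6,"pics/d7.png")
E
python3 p.py .487,.262,.165,-25 .487,.262,.065,-25
```

```text
now [0.4853 0.1679 0.1645] [-180.      0.    -45.08] F [ 0.4  0.5 -0. ] w 0.0437 gf 0.0 t 30.5
2 [[-0.065, -0.068, -0.0, 0, 0, -0.167], [-0.053, -0.078, -0.001, 0, 0, -0.168]] -> 0.4871 0.2621 0.165 -25.0
2 [[-0.0, 0.0, 0.1, 0, 0, 0.0], [-0.0, 0.0, 0.1, 0, 0, 0.0]] -> 0.4871 0.2621 0.065 -25.0
```

View pics/d7.png

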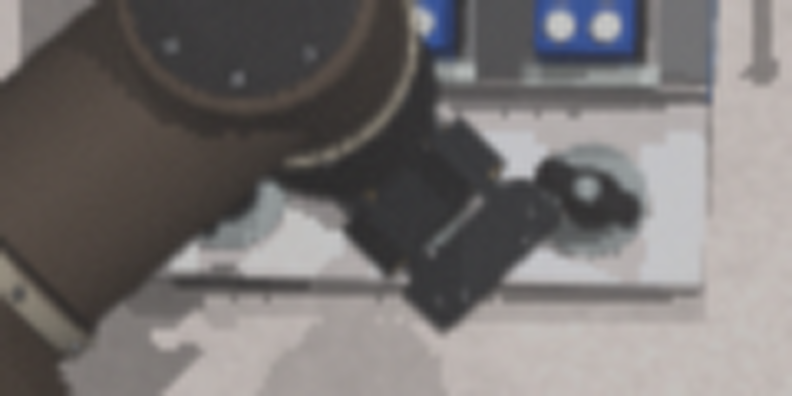

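Knob 1's bar now runs (550,170)–(635,210), turned about 115°. Now knob 3.

Emit:
carry_out(targets=[[-0.065, -0.068, 0, 0, 0, -0.167], [-0.053, -0.078, 0, 0, 0, -0.168], [0, 0, 0, 0, 0, 0], [0, 0, 0.1, 0, 0, 0], [0, 0, 0.06, 0, 0, 0]])

```text
time_s: 31.12
tcp_pos: [0.4876, 0.2611, 0.0828]
eef_rot: [179.9, 0.0, -26.0]
contact_force: [0.7, -0.1, 0.2]
gripper_width: 0.0439
gripper_force: 0.0
```

Emit:
carry_out(targets=[[0, 0, 0.04, 0, 0, 0], [0, 0, 0, 0, 0, 0], [0, 0, 0, 0, 0, 0]])

```text
time_s: 31.5
tcp_pos: [0.4889, 0.2621, 0.0654]
eef_rot: [-180.0, -0.0, -25.9]
contact_force: [0.4, -0.5, 0.2]
gripper_width: 0.044
gripper_force: 0.0
```

Emit:
carry_out(targets=[[0, 0, 0, 0, 0, 0], [0, 0, 0, 0, 0, 0], [0, 0, 0, 0, 0, 0], [0, 0, 0, 0, 0, 0]], hand=0)

```text
time_s: 32.0
tcp_pos: [0.4884, 0.2619, 0.0649]
eef_rot: [180.0, -0.0, -25.8]
contact_force: [-1.3, -1.9, 4.2]
gripper_width: 0.0155
gripper_force: 29.8
```

Emit:
carry_out(targets=[[0, 0, 0, 0, 0, 0.15], [0, 0, 0, 0, 0, 0.15], [0, 0, 0, 0, 0, 0.15], [0, 0, 0, 0, 0, 0.15], [0, 0, 0, 0, 0, 0.15]])

```text
time_s: 32.62
tcp_pos: [0.4879, 0.2613, 0.0649]
eef_rot: [179.9, -0.0, -71.1]
contact_force: [-4.4, -3.0, 7.5]
gripper_width: 0.016
gripper_force: 29.8
```

Emit:
carry_out(targets=[[0, 0, 0, 0, 0, 0.15], [0, 0, 0, 0, 0, 0.15], [0, 0, 0, 0, 0, 0.15], [0, 0, 0, 0, 0, 0.15], [0, 0, 0, 0, 0, 0.1]])

```text
time_s: 33.25
tcp_pos: [0.4871, 0.2613, 0.0649]
eef_rot: [179.9, -0.1, -113.1]
contact_force: [-9.3, -1.3, 9.8]
gripper_width: 0.016
gripper_force: 29.8
```

Emit:
carry_out(targets=[[0, 0, 0, 0, 0, 0.08], [0, 0, 0, 0, 0, 0.06], [0, 0, 0, 0, 0, 0], [0, 0, 0, 0, 0, 0]])

```text
time_s: 33.75
tcp_pos: [0.4869, 0.2612, 0.0648]
eef_rot: [179.9, -0.2, -121.1]
contact_force: [-8.9, -2.3, 9.9]
gripper_width: 0.0166
gripper_force: 31.6
```

```bash
python3 -c "
from h import *
s=r.get_state();print(s['eef_rot'],s['tcp_pos'],s['moment'],s['contact_force'],s['gripper_width'])"
```

```text
[ 1.79946400e+02 -1.66173497e-01 -1.21122876e+02] [0.4869278  0.26116616 0.06483981] [-0.50456128  3.14459937  0.80861904] [-8.90295707 -2.27464407  9.9016468 ] 0.016574485674105646
```

All three knobs are at their stops. Now I release and go for the tag.

Emit:
carry_out(targets=[[0, 0, 0, 0, 0, -0.06], [0, 0, 0, 0, 0, 0], [0, 0, 0, 0, 0, 0], [0, 0, 0, 0, 0, 0]], hand=0.5)

```text
time_s: 34.25
tcp_pos: [0.4885, 0.2621, 0.0645]
eef_rot: [180.0, -0.0, -117.7]
contact_force: [0.3, -0.0, -0.4]
gripper_width: 0.0426
gripper_force: 0.0
```

Emit:
carry_out(targets=[[0, 0, -0.1, 0, 0, 0], [0, 0, -0.12, 0, 0, 0], [0, 0, -0.06, 0, 0, 0], [0, 0, 0, 0, 0, 0], [0, 0, 0, 0, 0, 0]])

```text
time_s: 34.88
tcp_pos: [0.4881, 0.2618, 0.2039]
eef_rot: [180.0, -0.0, -117.6]
contact_force: [0.1, 0.3, -0.7]
gripper_width: 0.0437
gripper_force: 0.0
```

```bash
python3 p.py .502,.4155,.205,-83 .502,.4155,.092,-83
```

```text
now [0.4881 0.2618 0.2039] [ 1.7997e+02 -3.0000e-02 -1.1764e+02] F [ 0.1  0.3 -0.7] w 0.0437 gf 0.0 t 34.9
4 [[-0.071, 0.029, -0.001, 0, 0, -0.144], [-0.075, 0.019, -0.0, 0, 0, -0.144], [-0.077, 0.007, -0.001, 0, 0, -0.145], [-0.077, -0.005, -0.0, 0, 0, -0.144]] -> 0.502 0.4154 0.2049 -83.0
2 [[-0.0, -0.0, 0.113, 0, 0, -0.0], [-0.0, -0.0, 0.113, 0, 0, -0.0]] -> 0.502 0.4154 0.0919 -83.0
```

Emit:
carry_out(targets=[[-0.071, 0.029, 0, 0, 0, -0.144], [-0.075, 0.019, 0, 0, 0, -0.144], [-0.077, 0.007, 0, 0, 0, -0.145], [-0.077, -0.005, 0, 0, 0, -0.144], [0, 0, 0.1, 0, 0, 0]])

```text
time_s: 35.5
tcp_pos: [0.5038, 0.4197, 0.1553]
eef_rot: [-179.8, 0.2, -82.7]
contact_force: [-0.5, -0.4, -1.8]
gripper_width: 0.0437
gripper_force: 0.0
```

Emit:
carry_out(targets=[[0, 0, 0, 0, 0, 0], [0, 0, 0, 0, 0, 0]])

```text
time_s: 35.75
tcp_pos: [0.5027, 0.4154, 0.155]
eef_rot: [180.0, -0.1, -83.0]
contact_force: [0.6, 0.5, 0.4]
gripper_width: 0.0435
gripper_force: 0.0
```

```bash
python3 - <<'E'
from h import *
s=r.capture("scene");crop(s,400,120,130,100,6,"pics/d8.png")
E
python3 p.py .502,.4155,.092,-83
```

```text
now [0.503  0.4158 0.1559] [-1.7993e+02  2.0000e-02 -8.3000e+01] F [-0.1  0.1  1.1] w 0.0437 gf 0.0 t 35.8
2 [[0.0, 0.001, 0.064, 0, 0, 0.0], [0.0, 0.001, 0.064, 0, 0, 0.0]] -> 0.502 0.4157 0.0919 -83.0
```

View pics/d8.png

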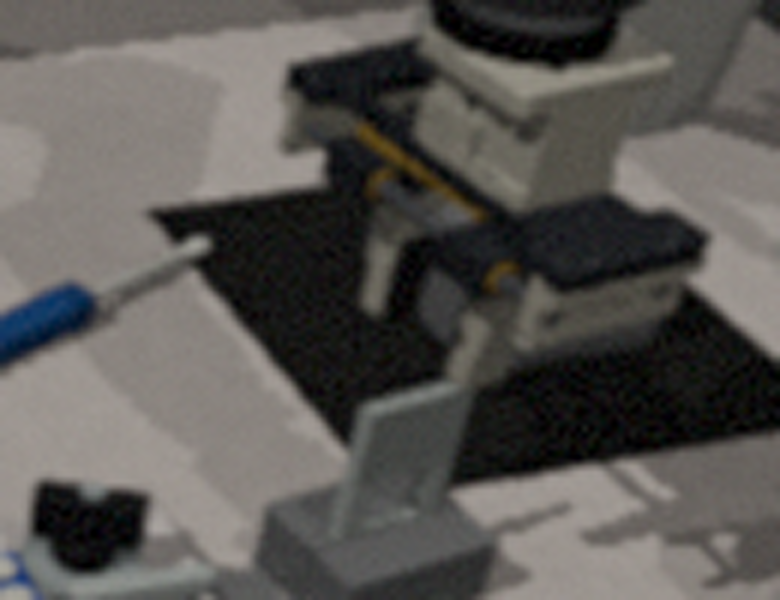

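Run:
```python
from h import *
for n,X in [("tip",(.503,.4158,.147)),("tip+x",(.525,.4185,.147)),("tip-x",(.481,.413,.147)),("tagtop",(.502,.4155,.118)),("tag+y",(.4985,.4455,.118)),("tag-y",(.5055,.3855,.118))]:
    p=proj("scene",np.array(X)); print(n,((p-[400,120]+.5)*6-.5).round(0))
print(tri((400+415.5/6-.5,120+396/6-.5),(170+75.5/5.3-.5,120+376.5/5.3-.5)))
```

```text
tip [431. 347.]
tip+x [461. 373.]
tip-x [401. 322.]
tagtop [415. 396.]
tag+y [468. 382.]
tag-y [362. 409.]
(array([0.50266418, 0.41691771, 0.11847323]), np.float64(0.0032405517334567215))
```

Prediction matches the picture: the tag's top centre is at (415,396), and the fingers straddle it. I'll descend and grip.

Emit:
carry_out(targets=[[0, 0, 0.064, 0, 0, 0], [0, 0, 0.062, 0, 0, 0], [0, 0, 0, 0, 0, 0], [0, 0, 0, 0, 0, 0]])

```text
time_s: 36.3
tcp_pos: [0.5034, 0.4165, 0.0939]
eef_rot: [-179.9, 0.1, -83.0]
contact_force: [0.5, 0.9, -0.3]
gripper_width: 0.044
gripper_force: 0.0
```

Emit:
carry_out(targets=[[0, 0, 0, 0, 0, 0], [0, 0, 0, 0, 0, 0], [0, 0, 0, 0, 0, 0], [0, 0, 0, 0, 0, 0], [0, 0, 0, 0, 0, 0]], hand=0, squeeze=20)

```text
time_s: 36.92
tcp_pos: [0.5027, 0.4158, 0.0916]
eef_rot: [-180.0, 0.0, -83.0]
contact_force: [1.4, 0.4, -0.6]
gripper_width: 0.0079
gripper_force: 20.0
```

Emit:
carry_out(targets=[[0, 0, -0.05, 0, 0, 0], [0, 0, -0.1, 0, 0, 0], [0, 0, -0.12, 0, 0, 0], [0, 0, 0, 0, 0, 0]])

```text
time_s: 37.42
tcp_pos: [0.5042, 0.4176, 0.2325]
eef_rot: [-179.6, 0.4, -83.0]
contact_force: [-0.5, -0.5, -1.9]
gripper_width: 0.0082
gripper_force: 20.0
```

```bash
python3 - <<'E'
from h import *
s=r.capture("scene");t=r.capture("top")
crop(s,400,100,130,100,6,"pics/d9.png")
cv2.imwrite("pics/s9.png",s[:,:,::-1])
E
python3 p.py
```

```text
now [0.5021 0.4158 0.2271] [-1.7998e+02  8.0000e-02 -8.3000e+01] F [-0.7 -1.  -1.4] w 0.0078 gf 20.0 t 37.5
```

View pics/d9.png

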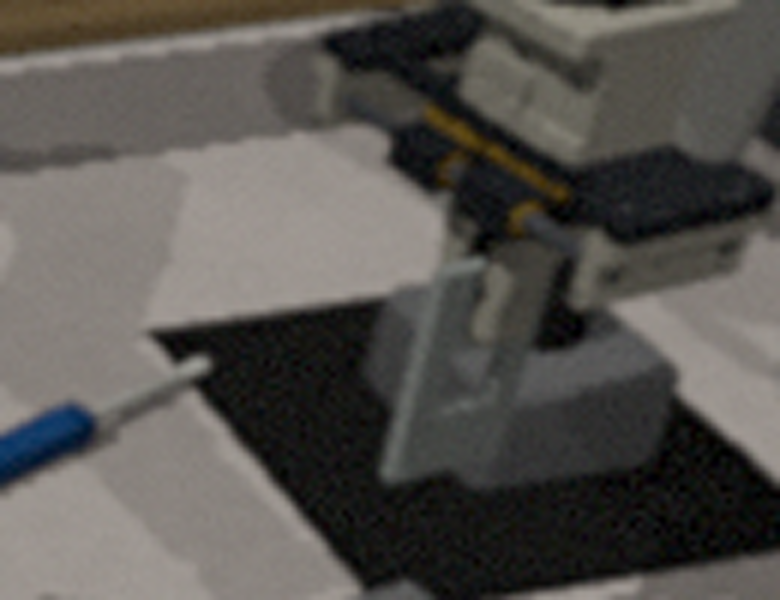

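The tag is held upright and clear of the stand; both its left edge and the eye are visible. Picture views are used up, so I'll work numerically from here. Next I'll refine the peg axis from the top image.

Run:
```python
from h import *
t=cv2.imread("pics/tavg.png")[:,:,1]
np.set_printoptions(linewidth=200)
print("cols 340..361");
for v in range(137,170): print(v,t[v,340:362])
s=cv2.imread("pics/savg.png")[:,:,1]
print("scene cols 272.. ")
for v in range(228,260): print(v,s[v,272:298])
```

```text
cols 340..361
137 [169 168 169 171 171 168 169 166 165 166 166 166 168 169 170 170 168 166 166 167 168 168]
138 [169 169 168 170 168 168 171 168 165 165 166 166 168 170 170 169 169 168 169 170 170 169]
139 [166 165 161 159 155 155 156 153 152 156 159 162 164 168 169 167 170 172 172 170 168 166]
140 [157 150 133 116 103  92  91  98 109 124 122 139 151 161 166 167 168 171 168 167 165 166]
141 [126 101  86  80  77  76  83 115 137 141 137 120 110 136 155 166 169 171 169 167 167 166]
142 [ 85  78  76  75  75  77  92 135 144 144 143 134  91  88 110 151 163 170 170 168 168 166]
143 [ 75  75  76  76  76  78  96 137 143 144 143 137  93  78  81 101 134 166 169 168 168 166]
144 [ 74  75  75  75  75  76  85 128 139 142 142 129  85  75  76  78 101 155 166 170 170 168]
145 [ 75  75  76  76  75  76  75  94 118 136 137 103  78  75  76  76  84 123 157 171 170 169]
146 [ 75  74  76  76  76  74  73  74  85 115 136 100  77  76  76  75  76  88 127 165 170 171]
147 [ 74  74  75  76  75  74  71  72  80 114 141 107  79  74  76  76  75  80 108 159 169 169]
148 [ 74  75  76  76  75  72  71  71  77 107 141 123
[... 4853 characters left out ...]
118 120 125 130 139 143 144 146 144 145]
254 [146 147 145 145 146 147 143 136 129 129 136 147 143 131 121 121 120 118 119 121 131 141 146 147 146 145]
255 [146 147 147 146 145 146 143 141 133 128 134 141 144 132 121 118 120 120 121 118 122 133 145 147 146 145]
256 [144 146 146 147 148 147 146 145 140 130 128 135 139 130 121 121 120 121 121 117 114 125 143 146 144 141]
257 [145 145 146 146 146 145 146 147 140 130 128 129 129 120 117 117 118 119 117 107  99 119 139 143 141 141]
258 [145 147 146 145 145 146 147 146 141 129 128 128 128 117 104 104 103 103  94  79  82 114 140 144 143 143]
259 [145 144 145 147 146 147 147 145 140 130 126 128 129 117  97  93  89  83  72  59  73 113 142 146 144 145]
```

```bash
python3 - <<'E'
from h import *
print(tri((277,232.3),(353.9,164.7)), tri((289.5,255.3),(349,143)))
P=[onz("top",(353.9,164.7),.14),onz("top",(352.2,158),.1373),onz("top",(351.2,153),.1344),onz("top",(350.1,148),.131),onz("top",(349,143),.135)]
for p in P: print(p.round(4))
print(np.degrees(np.arctan2(*(P[-1]-P[0])[[1,0]])),onz("top",(346.2,152.3),.01))
E
python3 p.py .53,.2,.25,-80 .5,-.14,.2,-80
```

```text
(array([ 0.58056965, -0.14527645,  0.14108299]), np.float64(0.002905911286647635)) (array([ 0.65527776, -0.12898953,  0.1343243 ]), np.float64(0.0009533405583598853))
[ 0.5809 -0.1439  0.14  ]
[ 0.6039 -0.1389  0.1373]
[ 0.6214 -0.1361  0.1344]
[ 0.6391 -0.133   0.131 ]
[ 0.6551 -0.1294  0.135 ]
11.054120194470796 [ 0.65250325 -0.12732283  0.01      ]
now [0.5021 0.4158 0.2271] [-1.7998e+02  8.0000e-02 -8.3000e+01] F [-0.7 -1.  -1.4] w 0.0078 gf 20.0 t 37.5
4 [[0.109, -0.001, -0.011, 0, 0, -0.013], [0.109, 0.001, -0.012, 0, 0, -0.012], [0.109, 0.002, -0.011, 0, 0, -0.013], [0.108, 0.004, -0.012, 0, 0, -0.012]] -> 0.53 0.2 0.2501 -80.0
6 [[0.11, 0.03, 0.017, 0, 0, -0.0], [0.11, 0.029, 0.017, 0, 0, -0.0], [0.11, 0.03, 0.017, 0, 0, -0.0], [0.11, 0.029, 0.016, 0, 0, -0.0], [0.11, 0.03, 0.017, 0, 0, -0.0], [0.109, 0.029, 0.016, 0, 0, -0.0]] -> 0.5 -0.1398 0.2001 -80.0
```

Emit:
carry_out(targets=[[0.109, -0.001, -0.011, 0, 0, -0.013], [0.109, 0.001, -0.012, 0, 0, -0.012], [0.109, 0.002, -0.011, 0, 0, -0.013], [0.108, 0.004, -0.012, 0, 0, -0.012], [0.11, 0.03, 0.017, 0, 0, 0]])

```text
time_s: 38.15
tcp_pos: [0.525, 0.1415, 0.2402]
eef_rot: [180.0, -0.0, -80.0]
contact_force: [0.4, -0.2, -1.1]
gripper_width: 0.0078
gripper_force: 20.0
```

Emit:
carry_out(targets=[[0.11, 0.03, 0.017, 0, 0, 0], [0.11, 0.03, 0.017, 0, 0, 0], [0.11, 0.03, 0.016, 0, 0, 0], [0.11, 0.03, 0.016, 0, 0, 0], [0.1, 0.03, 0.016, 0, 0, 0]])

```text
time_s: 38.78
tcp_pos: [0.4967, -0.1375, 0.1984]
eef_rot: [179.9, 0.0, -80.0]
contact_force: [0.8, 0.4, 0.0]
gripper_width: 0.0077
gripper_force: 20.0
```

Emit:
carry_out(targets=[[0, 0, 0, 0, 0, 0], [0, 0, 0, 0, 0, 0]])

```text
time_s: 39.02
tcp_pos: [0.4974, -0.1359, 0.199]
eef_rot: [179.9, 0.0, -80.1]
contact_force: [-0.3, -0.9, -0.5]
gripper_width: 0.0079
gripper_force: 20.0
```

```bash
python3 p.py .535,-.153,.1735,-79
```

```text
now [ 0.4974 -0.1359  0.199 ] [ 1.7988e+02  2.0000e-02 -8.0050e+01] F [-0.3 -0.9 -0.5] w 0.0079 gf 20.0 t 39.0
1 [[0.047, -0.068, 0.051, 0, 0, -0.018]] -> 0.535 -0.1532 0.1735 -79.0
```

Emit:
carry_out(targets=[[0.023, -0.034, 0.025, 0, 0, -0.009], [0.024, -0.034, 0.026, 0, 0, -0.009], [0, 0, 0, 0, 0, 0], [0, 0, 0, 0, 0, 0], [0, 0, 0, 0, 0, 0]])

```text
time_s: 39.65
tcp_pos: [0.5356, -0.1521, 0.1751]
eef_rot: [-180.0, -0.0, -78.9]
contact_force: [-0.1, -0.3, 0.0]
gripper_width: 0.0084
gripper_force: 20.0
```

```bash
python3 - <<'E'
from h import *
s=r.capture("scene")[:,:,1].astype(int); st=r.get_state(); T=st["tcp_pos"]; print(T,st["eef_rot"])
a=np.radians(11);ty=np.array([-np.sin(a),np.cos(a),0]);o=T+[0,0,-.0835]
for n,y,z in [("eye",0,50),("bl",-30,0),("br",30,0),("tr",30,110),("tl",-30,110),("etl",-16,66),("ebr",16,34)]:
    print(n,proj("scene",o+ty*y/1e3+[0,0,z/1e3]).round(1))
c=proj("scene",o+[0,0,.05]).round().astype(int)
np.set_printoptions(linewidth=260)
print("ball",proj("scene",np.array([.581,-.144,.14])).round(1),"cols",c[0]-24)
for v in range(c[1]-26,c[1]+28): print(v,s[v,c[0]-24:c[0]+25])
E
python3 p.py .575,-.1453,.1735,-79 .597,-.141,.1715,-79 .622,-.136,.168,-79
```

```text
[ 0.53565677 -0.15226206  0.17513445] [-1.79950726e+02 -5.06536237e-03 -7.88651587e+01]
eye [272.5 220.5]
bl [263.5 238.3]
br [285.5 231.3]
tr [281.5 198.6]
tl [257.6 205.4]
etl [265.5 217.5]
ebr [279.2 223.3]
ball [278.2 232.6] cols 248
194 [132 136 137 135 120  74  35  25  27  37  32  31  31  15  18  26  29  28  29  23  34  31  29  29  26  32  28  31  27  35  30  35  34  33  35  29  29  34  33  24  37  41  57  55  35  30  26  60 108]
195 [118 135 136 133 117  78  32  27  32  36  28  31  17  24  24  30  30  34  29  31  38  33  29  27  29  25  33  34  31  31  31  27  30  27  24  33  27  29  27  30  23  29  37  36  32  32  20  44  97]
196 [101 130 135 131 119  88  41  27  26  26  24  33  43  34  27  25  28  32  29  27  31  28  30  37  34  28  32  29  25  25  32  29  32  25  35  25  33  32  32  41  34  30  33  29  32  30  23  32  78]
197 [ 80 121 134 132 129 113  68  30  16  20  44  58  67  47  35  33  25  35  27  33  33  34  27  34  29  29  35  29  28  35  36  30  25  37  33  37  27  36  44  52  49  40  24  28  24  15  16  17  71]
198 [ 67 110 132 135 133 124  88  44  29  43  63  65  
[... 9565 characters left out ...]
153 156 154 152 152 152 152 154 151 151 154 149 150 142 136 133 132 134 134 133 135 137 135 141 143 148 148 151 153 147 136 131 132 120 113 138 152 154 154 152 155 155 154 150 153]
247 [154 152 151 154 154 153 153 151 151 152 152 152 153 152 153 152 152 146 135 130 132 134 139 138 141 148 150 148 148 141 140 142 145 149 144 134 132 124 118 129 148 152 151 151 151 153 149 150 151]
now [ 0.5357 -0.1523  0.1751] [-1.7995e+02 -1.0000e-02 -7.8870e+01] F [-0.7  0.2 -1.1] w 0.0079 gf 20.0 t 39.7
1 [[0.002, -0.08, 0.003, 0, 0, 0.002]] -> 0.5751 -0.1455 0.1736 -79.0
1 [[-0.001, -0.045, 0.004, 0, 0, 0.0]] -> 0.5971 -0.1407 0.1716 -79.0
1 [[0.0, -0.051, 0.007, 0, 0, 0.0]] -> 0.6221 -0.1359 0.1681 -79.0
```

The eye's measured pixel (272.7,220.7) matches the predicted (272.5,220.5), and the ball is within 1 px of its prediction. I'll thread the eye over the peg.

Emit:
carry_out(targets=[[0.003, -0.08, 0.003, 0, 0, 0], [0, 0, 0, 0, 0, 0], [0, 0, 0, 0, 0, 0]])

```text
time_s: 40.08
tcp_pos: [0.5749, -0.1464, 0.1731]
eef_rot: [180.0, 0.0, -78.9]
contact_force: [-0.2, 0.1, -0.5]
gripper_width: 0.0077
gripper_force: 20.0
```

Emit:
carry_out(targets=[[0, -0.024, 0.002, 0, 0, 0], [0, -0.024, 0.002, 0, 0, 0], [0, 0, 0, 0, 0, 0], [0, 0, 0, 0, 0, 0]])

```text
time_s: 40.58
tcp_pos: [0.5987, -0.142, 0.1708]
eef_rot: [180.0, 0.0, -78.9]
contact_force: [0.1, 0.3, -1.0]
gripper_width: 0.008
gripper_force: 20.0
```

Emit:
carry_out(targets=[[0, -0.025, 0.003, 0, 0, 0], [-0.001, -0.025, 0.004, 0, 0, 0], [0, 0, 0, 0, 0, 0], [0, 0, 0, 0, 0, 0]])

```text
time_s: 41.08
tcp_pos: [0.6231, -0.1366, 0.1672]
eef_rot: [180.0, 0.0, -78.9]
contact_force: [0.6, 0.8, -0.6]
gripper_width: 0.0079
gripper_force: 20.0
```

Threaded with no contact. Now lowering to rest on the peg.

Emit:
carry_out(targets=[[0, 0, 0.008, 0, 0, 0], [0, 0, 0.008, 0, 0, 0], [0, 0, 0, 0, 0, 0], [0, 0, 0, 0, 0, 0]])

```text
time_s: 41.58
tcp_pos: [0.6233, -0.1367, 0.1596]
eef_rot: [-180.0, -0.0, -78.9]
contact_force: [0.2, 0.6, -0.6]
gripper_width: 0.008
gripper_force: 20.0
```

Emit:
carry_out(targets=[[0, 0, 0.004, 0, 0, 0], [0, 0, 0, 0, 0, 0], [0, 0, 0, 0, 0, 0]])

```text
time_s: 41.95
tcp_pos: [0.6233, -0.1367, 0.1576]
eef_rot: [180.0, -0.0, -78.9]
contact_force: [0.1, -1.1, 0.3]
gripper_width: 0.0078
gripper_force: 20.0
```

Emit:
carry_out(targets=[[0, 0, 0.004, 0, 0, 0], [0, 0, 0, 0, 0, 0], [0, 0, 0, 0, 0, 0]])

```text
time_s: 42.32
tcp_pos: [0.6234, -0.1367, 0.1558]
eef_rot: [-180.0, -0.0, -78.9]
contact_force: [-0.0, 0.2, 1.3]
gripper_width: 0.0081
gripper_force: 20.0
```

Contact (the vertical force rose about 2 N), so I'll open a little and lift.

Emit:
carry_out(targets=[[0, 0, 0, 0, 0, 0], [0, 0, 0, 0, 0, 0], [0, 0, 0, 0, 0, 0], [0, 0, 0, 0, 0, 0]], hand=0.22)

```text
time_s: 42.82
tcp_pos: [0.6232, -0.1366, 0.1555]
eef_rot: [180.0, 0.0, -78.9]
contact_force: [-0.1, -0.3, 0.4]
gripper_width: 0.0193
gripper_force: 0.0
```

Emit:
carry_out(targets=[[0, 0, -0.03, 0, 0, 0], [0, 0, -0.06, 0, 0, 0], [0, 0, -0.1, 0, 0, 0], [0.12, 0, 0, 0, 0, 0], [0.12, 0, 0, 0, 0, 0]])

```text
time_s: 43.45
tcp_pos: [0.6474, -0.2551, 0.2535]
eef_rot: [-179.8, -0.1, -78.8]
contact_force: [1.1, 1.1, -0.5]
gripper_width: 0.0192
gripper_force: 0.0
```

Emit:
carry_out(targets=[[0.12, 0, 0, 0, 0, 0], [0, 0, 0, 0, 0, 0], [0, 0, 0, 0, 0, 0], [0, 0, 0, 0, 0, 0], [0, 0, 0, 0, 0, 0]])

```text
time_s: 44.08
tcp_pos: [0.6581, -0.3121, 0.2514]
eef_rot: [-180.0, -0.0, -78.8]
contact_force: [0.4, 0.5, -0.4]
gripper_width: 0.0193
gripper_force: 0.0
```

Run:
```python
from h import *
s0=r.capture("scene");s=s0[:,:,1]; print(r.get_state()["tcp_pos"])
np.set_printoptions(linewidth=260)
E=np.array([.6153,-.138,.134])
a=np.radians(11);tx=np.array([np.cos(a),np.sin(a),0]);ty=np.array([-np.sin(a),np.cos(a),0])
for d in(0,.008,.027):
    o=E+tx*d+[0,0,-.011-d*.176-.05]
    print(d,[proj("scene",o+ty*y/1e3+[0,0,z/1e3]).round(0).tolist() for y,z in((0,50),(-30,0),(30,0),(30,110),(-30,110))])
for v in range(222,286,2): print(v,s[v,254:308:2])
t=r.capture("top")
for n,i in(("top",t),("scene",s0)):
  for ar,b in racks(i,n):
    if ar>100 and (220<b[0][0]<300 and 140<b[0][1]<200 or n=="scene" and 340<b[0][0]<450 and b[0][1]>190): print(n,ar,b,[onz("top",p,.11)[:2].round(3).tolist() for p in cv2.boxPoints(b)] if n=="top" else "")
```

```text
[ 0.65811249 -0.31222063  0.2512553 ]
0 [[283.0, 247.0], [274.0, 265.0], [297.0, 257.0], [293.0, 225.0], [268.0, 233.0]]
0.008 [[284.0, 250.0], [275.0, 268.0], [298.0, 260.0], [295.0, 227.0], [269.0, 235.0]]
0.027 [[287.0, 256.0], [277.0, 274.0], [301.0, 266.0], [298.0, 234.0], [272.0, 242.0]]
222 [137 136 141 141 145 142 143 141 144 152 149 154 156 157 155 154 156 158 163 161 162 160 160 162 162 161 161]
224 [152 152 160 158 156 159 160 158 160 158 159 158 160 161 161 161 157 157 160 161 160 160 157 158 161 162 163]
226 [158 156 156 158 158 156 157 155 156 156 157 156 157 158 156 161 161 162 157 156 162 161 162 162 161 162 164]
228 [153 155 157 156 154 154 155 156 154 157 158 160 155 158 160 159 161 160 164 160 157 144 160 161 163 162 163]
230 [157 156 156 158 157 157 157 156 156 157 158 146 108 116 156 159 152 142 129 113 106 104 145 164 160 160 159]
232 [158 156 156 154 158 156 152 156 156 156 154  99  90  91 113 115 111  96  98  92  85  76 132 162 164 165 158]
234 [157 158 156 156 158 155 156 157 157 148 131 102 106  99 102  92  84  79  75  77  81  78 139 163 162 162 161]
236 [15
[... 2655 characters left out ...]
 156 156 156 143  78  54  59  51  76 101  82  64  58  58  54  54  41  40]
284 [158 158 156 158 156 155 156 154 159 160 159 152  85  54  52  56  54  76  99  84  69  52  48  41  34  34  33]
top 418.0 ((288.4791564941406, 161.4991455078125), (14.320905685424805, 31.51432228088379), 2.385944128036499) [[0.548, 0.098], [0.655, 0.094], [0.653, 0.046], [0.545, 0.05]]
top 407.0 ((260.5, 161.0), (30.0, 15.0), 90.0) [[0.654, 0.191], [0.654, 0.141], [0.551, 0.14], [0.552, 0.19]]
scene 649.5 ((363.918701171875, 234.05345153808594), (36.29135513305664, 25.012243270874023), 70.70995330810547) 
scene 654.0 ((398.00006103515625, 229.0000457763672), (38.460365295410156, 25.93838882446289), 63.43495178222656)
```

The tag hangs with its eye near (284,249), at the expected position, and both racks lie in their bays. Handing in.

```bash
python3 -c "
from plant import r
print(r.close_job())"
```

```text
the job is handed in; nothing more can be done
None
```

I handed the job in at about 44 s: two blue racks (all I found) seated in bays 1 and 2, all three knobs at their end stops, and the tag on the peg; no verdict was returned, and I viewed 15 pictures, one over the limit of 14.

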